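Mix caramels into the nuts in a clamped bowl

ROBOT

A 6-joint arm with a two-finger parallel gripper is mounted at the origin on a cart in front of the work surface, level with it; the furniture and walls round the work are solid. World frame = base frame: x ahead of the robot, y to its left, z up, the work surface at z = 0. Lengths are in m, angles in rad, forces in N, time in s.
With the tool pointing down it reaches from about 0.3 to 0.875 m from the base axis. Payload 6.4 kg.
Tool frame: the origin (TCP) lies midway between the tips of the shut fingers; the grasp point (between the pads) lies 19 mm behind it; z points along the fingers, y is the line along which they close (so a half turn about z gives the same grasp; the last joint's range is limited). The gripper opens to 85 mm and grips with 20 to 120 N. Pads are 22 mm wide; open, the fingers measure 114 mm over their backs; the gripper's body (76 mm by 85 mm) begins 54 mm behind the grasp point. The pads swing forward as they close: fully open they stand 13 mm farther back than shut.
Start: joints at [-1.353, 0.181, 1.607, -0, 1.354, -0.206], TCP at [0.236, -0.524, 0.231] pointing down, gripper open.
Joint ranges: [-2.99, 2.99], [-0.89, 2.07], [0.3, 2.58], [-1.14, 4.28], [0, 2.63], [-3.12, 3.12]. Speed limits (rad/s): [2.57, 2.57, 3.01, 3.14, 3.14, 3.14].

INTERFACE

Orientations are given as a unit quaternion [w, x, y, z].
In Python, from bench import ctrl gives the robot as it stands. The module is installed in compiled form; this text tells all that it offers.
- The arm moves only by the tool move_arm, never from a script. Its argument "plan" is one flat list of numbers, 6 for each row, row after row: the shift along the world's x, y, z in units of 50 mm (1.0 is 50 mm), then the turn, a rotation vector about the world's x, y, z in rad. A call has 1 to 10 rows; each row is the pose to reach, as a shift and turn from the pose commanded when the call began; what a row does not reach only later rows make up. A row lasts 1/8 s, in which the tool goes at most 62.5 mm and 10.7 degrees, less where a joint would pass 70% of its speed; a pose out of reach is approached as far as the arm can. A call with a gripper value outside its range is refused whole. "grip" is the finger opening in mm, from 0 to 85.4, set as the call begins (left out, the last holds). The fingers move at their own pace and stop on an object; the grip force is fixed at half the most. Time passes only in rows, so rows that repeat a pose let the fingers close. It gives the time, the measured TCP pose, the force, the opening and the grip force at its end, in the units of the state.
- ctrl.get_obs(): the state, without advancing time (a new reading comes with each control period).
- ctrl.camera(name): name is "scene" or "top" or "wrist"; returns a dict with "pixels" (400x640x3 uint8, red, green, blue), "fx", "fy", "cx", "cy" (pixels), "origin" and "attitude" of the camera in the world. Camera axes: x right, y down, z forward; pixel columns grow to the right and rows downward; lengths in m; the calibration is good to about 2 mm. A picture is of the moment at which its call begins. There is no depth.
- ctrl.hand_in(): hands the job in; it is judged then, once.
The state is a dict: "time_s": time; "q": joint angles; "dq": joint speeds; "joint_efforts": joint torques, N m; "eef_pos": TCP position; "eef_rot": TCP orientation; "wrist_force": force on the tool from outside, world axes, zero at the start; "torque": the same for the moment, N m; "opening": opening from 0.0 (shut) to 1.0 (fully open); "grasp_force": force on a finger pad.
Only numpy, scipy, OpenCV 4.12 (cv2) and the standard library are available. Lean on these libraries where they do the work, as an engineer would, in place of code of your own. Each camera call takes 0.05 s, during which the arm holds its last target. There are 200 camera calls.

TASK

Put every caramel from the wooden tray into the mixing bowl and clamp the bowl by squeezing the orange trigger against its handle, stroke by stroke, until the jaw's rubber pad presses the bowl firmly against the stop. With the bowl loaded and clamped, stir caramels and nuts with the spurtle low in the bowl, four full rounds wide enough to push the pieces along, and stand the spurtle back in its holder. Then press the red release so that the jaw runs fully open; leave everything else where it stands, spill nothing and do not push the pad by hand.

Things in the scene. Friction and masses are not known exactly. Their poses are not given: they have to be found in the camera images.
- clamp: Ratchet bowl clamp, fixed: aluminium plate 140 x 355 x 6 mm with V stop, black ratchet housing 50 mm high, orange trigger, black handle, red release. Origin on the worktop where the clamped bowl's middle comes to stand (to 8 mm); +y runs from stop past bowl to jaw, trigger and handle. Handle: fixed upright bar 20 mm wide (x), faces at y = 216 and 230 mm, top z = 128 mm.
- stop: Fixed V-shaped rubber stop, 55 mm high, its middle about 70 mm to clamp -y of the clamp's origin; own origin same as the clamp's.
- jaw_pad: Rubber pad 50 mm wide, 36 mm high on the moving jaw, at the trigger side of the bowl. Origin 65 mm to clamp -y of its face, at worktop height.
- jaw (a joint): Travel of the jaw toward the bowl, m: 0 fully open, most 0.046. Each full squeeze of the trigger moves it one 7 mm tooth on and the ratchet holds it; a 3 to 5 N spring opens it when the release is pressed. The pad meets the bowl after 1 to 4 squeezes and must then slide it home to the stop: 4 to 6 squeezes in all. Never push the pad by hand.
- pad (a joint): How far the sprung pad is squashed back on the jaw, m: 0 slack, most 0.014; it presses with 2 N plus 0.9 N per mm. A few mm may be taken up just by sliding the bowl to the stop, and lost when it settles there, so pump until a full squeeze gains no further tooth (0.007 to 0.014 here): then the bowl is firmly clamped.
- trigger (a joint): Angle of the orange trigger, rad: 0 at rest, 0.30 fully squeezed against the handle. Only a nearly full stroke (over 0.27) gains a tooth. Springs back when let go. Takes 2 to 16 N at grip height.
- clamp_squeeze (a point): Fixed point 100 mm above the worktop midway between the outer faces of handle and resting trigger. Trigger: lever 18 mm wide (x), 12 mm thick, 125 mm high, hinged at 45 mm height, between bowl and handle. Outer faces here 52 mm apart at rest (56 at the top), 36 squeezed: trigger moves 16 mm to clamp +y. A gripper closing along y centred 9 mm further to +y does the full stroke.
- release (a joint): How far the red button is pressed down, m: 0 up, 0.007 fully down; 1 to 6 N. The ratchet lets go from about 0.004. Springs back up.
- release_top (a point): Middle of the top of the red release button (32 x 28 mm, 75 mm above the worktop) on a pedestal beside the housing, at clamp x = 70, y = 150 mm; moves with the button. Hold down about a second for the jaw to run back.
- bowl: Beige plastic mixing bowl: rim 203 mm across, foot 105 mm, 132 mm high, straight sloping wall; inner floor 3 mm up, about 90 mm across. Origin at the centre of its underside. Stands loose on the clamp plate (6 mm above the worktop), 5 to 21 mm short of the stop.
- tray: Shallow wooden tray 98 (x) x 266 (y) mm, floor 4 mm, rim 8 mm high, fixed; origin at the centre of its underside.
- stand: White ceramic spurtle holder with a blue lip, fixed: foot 72 mm across, upright tube with a round well 35 mm across, its floor 12 mm and its mouth 93 mm above the worktop. Origin at the centre of its underside.
- spurtle: Wooden stirring rod (spurtle) 170 mm long, 70 g, standing thick tip down in the holder (leaning up to 10 degrees). Origin at the centre of the tip's end, z axis along the rod to the grip end. Tip 16 mm thick up to 34 mm, shaft 13 mm, flat grip from 92 to 170 mm, 26 mm wide (own x) and 14 mm thick (own y); take it across the thickness at 115 to 130 mm.
- caramel_0: Caramel, amber-brown 17 mm cube with rounded edges, 12 g, lying on the wooden tray; origin at the centre of its underside. Two to four are there, the others absent.
- caramel_1: Caramel, amber-brown 17 mm cube with rounded edges, 12 g, lying on the wooden tray; origin at the centre of its underside. Two to four are there, the others absent.
- caramel_2: Caramel, amber-brown 17 mm cube with rounded edges, 12 g, lying on the wooden tray; origin at the centre of its underside. Two to four are there, the others absent.
- caramel_3: Caramel, amber-brown 17 mm cube with rounded edges, 12 g, lying on the wooden tray; origin at the centre of its underside. Two to four are there, the others absent.
- nut_0: Hazelnut, brown ball 15 mm across, loose in the bowl from the start; origin on its surface, turning with it; its centre is 7.5 mm along its own z axis.
- nut_1: Hazelnut, brown ball 15 mm across, loose in the bowl from the start; origin on its surface, turning with it; its centre is 7.5 mm along its own z axis.
- nut_2: Hazelnut, brown ball 15 mm across, loose in the bowl from the start; origin on its surface, turning with it; its centre is 7.5 mm along its own z axis.
- nut_3: Hazelnut, brown ball 15 mm across, loose in the bowl from the start; origin on its surface, turning with it; its centre is 7.5 mm along its own z axis.
- honey: Honey jar with a yellow lid, 64 mm across, 87 mm high; bystander.
- tuna: Flat tin, 87 mm across, 40 mm high; bystander.
- mug: Tall white mug, 114 mm high; bystander.
Things that resemble listed ones, but are neither listed nor needed, are in the scene too. Of the things that look like the bowl, the larger one is meant.

How it is judged:
On the way, in this order (a step that is already met when the one before it is completed fails the run):
1. all caramels are in the bowl and the bowl is clamped between pad and stop, trigger let go (horizontal distance between each of caramel_0, caramel_1, caramel_2, caramel_3, nut_0, nut_1, nut_2, nut_3 and bowl below 0.08 m and z of caramel_0 in the frame of bowl between -0.002 and 0.09 m and z of caramel_1 in the frame of bowl between -0.002 and 0.09 m and z of caramel_2 in the frame of bowl between -0.002 and 0.09 m and z of caramel_3 in the frame of bowl between -0.002 and 0.09 m and z of nut_0 in the frame of bowl between -0.002 and 0.09 m and z of nut_1 in the frame of bowl between -0.002 and 0.09 m and z of nut_2 in the frame of bowl between -0.002 and 0.09 m and z of nut_3 in the frame of bowl between -0.002 and 0.09 m and contact force between jaw_pad and bowl above 3 N and contact force between stop and bowl above 0.3 N and value of joint trigger below 0.06 rad), for 0.4 s.
2. stirring the contents with the spurtle's tip low in the clamped bowl, half round 1 (tip passes 8 mm or more from the centre to one side) (contact force between jaw_pad and bowl above 2 N and contact force between stop and bowl above 0.3 N and z of spurtle in the frame of bowl below 0.035 m and horizontal distance between spurtle and bowl below 0.06 m and x of spurtle in the frame of bowl above 0.008 m and linear speed of any of nut_0, nut_1, nut_2, nut_3, caramel_0, caramel_1, caramel_2, caramel_3 above 0.012 m/s).
3. stirring the contents with the spurtle's tip low in the clamped bowl, half round 2 (tip passes 8 mm or more from the centre to the other side) (contact force between jaw_pad and bowl above 2 N and contact force between stop and bowl above 0.3 N and z of spurtle in the frame of bowl below 0.035 m and horizontal distance between spurtle and bowl below 0.06 m and x of spurtle in the frame of bowl below -0.008 m and linear speed of any of nut_0, nut_1, nut_2, nut_3, caramel_0, caramel_1, caramel_2, caramel_3 above 0.012 m/s).
4. stirring the contents with the spurtle's tip low in the clamped bowl, half round 3 (tip passes 8 mm or more from the centre to one side) (all of step 2).
5. stirring the contents with the spurtle's tip low in the clamped bowl, half round 4 (tip passes 8 mm or more from the centre to the other side) (all of step 3).
6. the spurtle stands in its holder again, let go, while the bowl is still clamped (horizontal distance between spurtle and stand below 0.02 m and height (world z) of spurtle below 0.03 m and angle between spurtle's own z axis and vertical below 0.3 rad and contact force between jaw_pad and bowl above 2 N and contact force between stop and bowl above 0.3 N and contact force between the fingers and spurtle below 0.05 N), for 0.2 s.
At the end, for the whole second after the job is handed in: The jaw is fully open (within 3 mm), button and trigger are back, the bowl stands upright on the clamp within 40 mm of the clamp's origin, every caramel and nut lies in it, the spurtle stands in its holder (tip within 20 mm of the well's centre, below 30 mm), and all is at rest (value of joint jaw below 0.003 m and value of joint release below 0.002 m and value of joint trigger below 0.06 rad and angle between bowl's own z axis and vertical below 0.1 rad and horizontal distance between bowl and clamp below 0.04 m and height (world z) of bowl below 0.012 m and horizontal distance between spurtle and stand below 0.02 m and height (world z) of spurtle below 0.03 m and angle between spurtle's own z axis and vertical below 0.3 rad and horizontal distance between each of caramel_0, caramel_1, caramel_2, caramel_3, nut_0, nut_1, nut_2, nut_3 and bowl below 0.08 m and z of caramel_0 in the frame of bowl between -0.002 and 0.09 m and z of caramel_1 in the frame of bowl between -0.002 and 0.09 m and z of caramel_2 in the frame of bowl between -0.002 and 0.09 m and z of caramel_3 in the frame of bowl between -0.002 and 0.09 m and z of nut_0 in the frame of bowl between -0.002 and 0.09 m and z of nut_1 in the frame of bowl between -0.002 and 0.09 m and z of nut_2 in the frame of bowl between -0.002 and 0.09 m and z of nut_3 in the frame of bowl between -0.002 and 0.09 m and linear speed of each of bowl, spurtle, caramel_0, caramel_1, caramel_2, caramel_3 below 0.02 m/s); the robot touches nothing.
It fails at once if a bystander (honey jar, flat tin, mug) is pushed more than 30 mm or tipped (distance of any of honey, tuna, mug from where it was at the start of the episode above 0.03 m or angle between any of honey, tuna, mug's own z axis and vertical above 0.4 rad).
It fails at once if the pad is pushed by the arm (contact force between the arm and jaw_pad above 4 N).
It fails at once if the pad is pushed by the fingers (contact force between the fingers and jaw_pad above 4 N).
It fails at once if the bowl is tipped (angle between bowl's own z axis and vertical above 0.35 rad).
Of caramel_0, caramel_1, caramel_2, caramel_3 only 2 to 4 are there at a start; the rules pass over those that are not, and their reading is None.
At some moment in a run one of caramel_0, caramel_1, caramel_2, caramel_3 may be knocked a few centimetres aside while the robot is not near it.
It also fails if it takes over 210 s, if anything falls off the work surface, if the arm or the gripper's body presses on something with over 40 N, if the wrist force passes 120 N, or if a joint passes its speed limit or range.

## Working session

There is one attempt and no reset: what is moved stays moved. The work goes in short steps, Python scripts to look and compute and a tool call to move; the robot and the scene stay as the last step left them, time stands still between calls to the robot, and variables do not carry over. Pictures are saved under pics/ and viewed, at most 14 in all, crops included, and the job is handed in when it is done.

Besides the shell and the picture viewer there is one more tool, called after "Emit:" by a JSON object that holds its "api" and its "payload". move_arm: Moves the arm, as the interface text tells. Its arguments: {"type":"object","properties":{"plan":{"type":"array"},"grip":{"type":"number"}},"required":["plan"]}

```bash
mkdir -p pics; cat > h.py <<'E'
import numpy as np, cv2
from bench import ctrl
from scipy.spatial.transform import Rotation as R
def att(c):
    a=np.array(c["attitude"],float)
    return a if a.shape==(3,3) else R.from_quat(a[[1,2,3,0]]).as_matrix()
def shot(n,f=None):
    c=ctrl.camera(n)
    if f: cv2.imwrite("pics/"+f+".png",c["pixels"][:,:,::-1])
    return c
def px(c,u,v,z):
    d=att(c)@np.array([(u-c["cx"])/c["fx"],(v-c["cy"])/c["fy"],1]); o=np.array(c["origin"])
    return o+d*(z-o[2])/d[2]
def proj(c,p):
    q=att(c).T@(np.array(p)-np.array(c["origin"])); return c["cx"]+c["fx"]*q[0]/q[2], c["cy"]+c["fy"]*q[1]/q[2]
E
python3 - <<'E'
from h import *
import pickle
for n in ("top","scene","wrist"):
    c=shot(n,n+"0"); pickle.dump(c,open(n+"0.pkl","wb")); print(n,c["fx"],c["cx"],c["cy"],c["origin"],att(c).round(3).tolist())
o=ctrl.get_obs(); print(o["eef_pos"],o["eef_rot"],o["time_s"])
E
```

```text
top 500.80954641696167 316.75797209500234 204.69227928564788 [-0.38965611  0.03948224  1.50178544] [[0.029, -0.854, 0.519], [-1.0, -0.022, 0.021], [-0.007, -0.519, -0.854]]
scene 519.9415339689305 322.3327213470541 200.01041820801038 [ 0.45559787 -0.72608121  1.54055531] [[0.998, -0.051, 0.025], [-0.056, -0.874, 0.483], [-0.003, -0.483, -0.875]]
wrist 275.8385614928915 317.5399209481824 201.9773514498214 [ 0.30567874 -0.4929248   0.37249073] [[0.411, -0.869, -0.276], [-0.912, -0.392, -0.122], [-0.002, 0.302, -0.953]]
[ 0.23638086 -0.52370464  0.23057391] [-7.01116562e-04  9.77635476e-01  2.10305455e-01  5.24061752e-06] 0.15
```

View pics/top0.png

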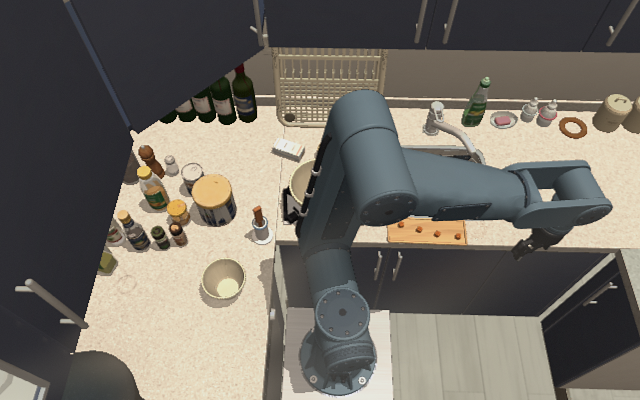

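View pics/scene0.png

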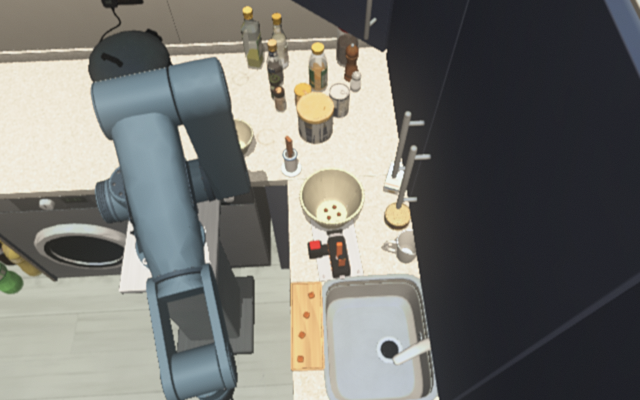

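The pictures show four caramels on the tray, at scene (312,295), (306,315), (303,336) and (300,358). The large bowl is at (332,200), the clamp trigger near (340,250), the red release at (316,247) and the spurtle holder at (290,165). A second, smaller bowl is at (240,137). I'll check all of these in an enlarged crop.

```bash
python3 - <<'E'
import cv2
a=cv2.imread("pics/scene0.png")
cv2.imwrite("pics/c1.png",cv2.resize(a[130:280,230:430],None,fx=4,fy=4,interpolation=cv2.INTER_CUBIC))
cv2.imwrite("pics/c2.png",cv2.resize(a[220:370,270:370],None,fx=4,fy=4,interpolation=cv2.INTER_CUBIC))
E
```

```text
(no output)
```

View pics/c1.png

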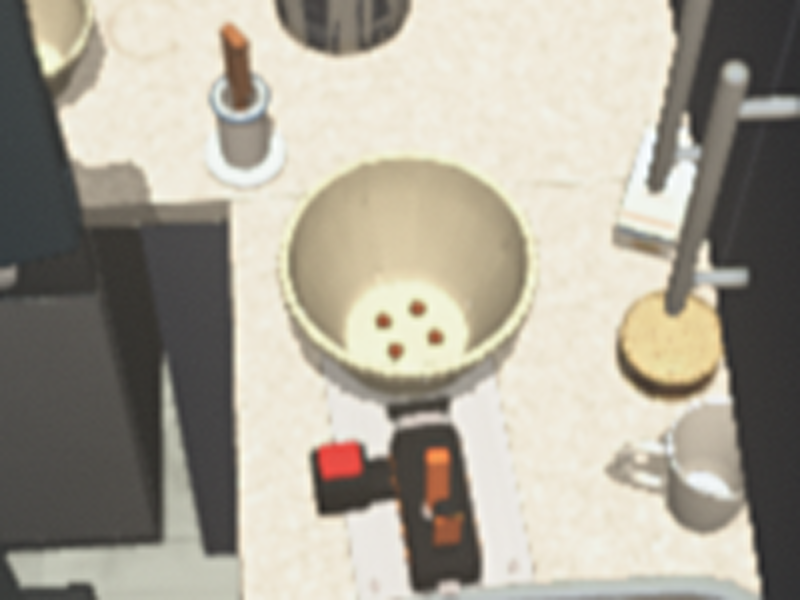

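View pics/c2.png

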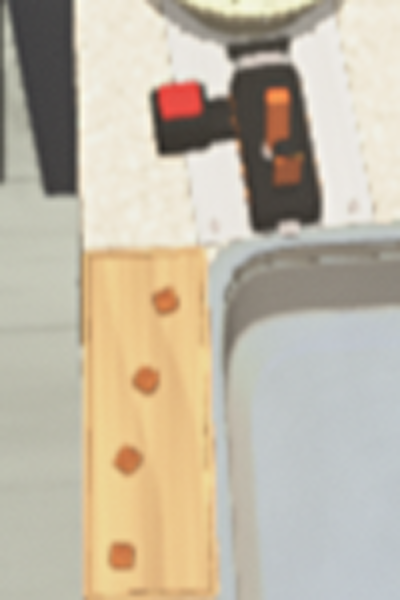

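```bash
cat > m.py <<'E'
from h import *
import pickle
c=pickle.load(open("scene0.pkl","rb"))
C1=lambda u,v,z:px(c,230+u/4,130+v/4,z).round(4)
C2=lambda u,v,z:px(c,270+u/4,220+v/4,z).round(4)
E
python3 - <<'E'
from m import *
print("red",C1(340,459,.075),C2(180,100,.075))
print("rim",[C1(*p,.138) for p in((282,262),(535,265),(408,157),(400,383))])
print("plateL",C1(332,395,.006),C1(362,592,.006),"R",C1(492,390,.006),C1(528,580,.006))
print("mouth",C1(240,98,.093),"foot",C1(245,160,.008))
for p in((165,300),(146,380),(128,460),(122,555)): print("car",C2(*p,.02))
print("trig top",C1(437,453,.125),"handle top",C1(430,509,.128), "grip end", C1(236,34,.18))
print("nuts",[C1(*p,.016)[:2] for p in((384,320),(417,308),(435,337),(396,350))])
print("traycorners",[C2(*p,.008)[:2] for p in((86,250),(210,250),(86,598),(216,598))])
E
```

```text
red [ 0.4662 -0.0736  0.075 ] [ 0.4662 -0.0745  0.075 ]
rim [array([0.4292, 0.067 , 0.138 ]), array([0.6244, 0.053 , 0.138 ]), array([0.5328, 0.1571, 0.138 ]), array([ 0.5138, -0.0422,  0.138 ])]
plateL [0.463  0.0145 0.006 ] [ 0.4782 -0.1566  0.006 ] R [0.594  0.0115 0.006 ] [ 0.6081 -0.1542  0.006 ]
mouth [0.399  0.2517 0.093 ] foot [0.3983 0.2441 0.008 ]
car [ 0.447  -0.2146  0.02  ]
car [ 0.43   -0.2755  0.02  ]
car [ 0.4144 -0.3342  0.02  ]
car [ 0.4076 -0.4017  0.02  ]
trig top [ 0.5381 -0.0952  0.125 ] handle top [ 0.5296 -0.1408  0.128 ] grip end [0.4008 0.2546 0.18  ]
nuts [array([0.5093, 0.076 ]), array([0.5373, 0.0856]), array([0.5503, 0.0577]), array([0.5175, 0.0476])]
traycorners [array([ 0.3877, -0.1669]), array([ 0.4836, -0.1724]), array([ 0.3805, -0.4277]), array([ 0.4731, -0.433 ])]
```

The crops confirm the following:
- **Bowl:** the large one on the clamp plate is the target, with a rim of about 0.2 m against the required 203 mm.
- **Clamp:** its origin is near (0.523, 0.081), with clamp +y pointing along (0.087, -0.996).
- **Tray:** four caramels at x 0.41 to 0.45, 60 mm apart.

I'll move above the tray and look from close by.

Emit:
{"api": "move_arm", "payload": {"plan": [1.2, 1.3, 0, 0, 0, -0.14, 2.3, 2.6, 0, 0, 0, -0.28, 3.3, 3.6, 0, 0, 0, -0.424, 3.9, 4.3, 0, 0, 0, -0.424, 3.9, 4.3, 0, 0, 0, -0.424, 3.9, 4.3, 0, 0, 0, -0.424, 3.9, 4.3, 0, 0, 0, -0.424], "grip": 60}}

```text
time_s: 1.02
eef_pos: [0.4311, -0.3094, 0.2311]
eef_rot: [0.0, 1.0, 0.0, -0.0]
wrist_force: [0.4, -0.8, 0.0]
opening: 0.706
grasp_force: 0.0
```

```bash
python3 - <<'E'
from h import *
import pickle
c=shot("wrist","w1"); pickle.dump(c,open("w1.pkl","wb"))
for p in((.447,-.2146),(.43,-.2755),(.4144,-.3342),(.4076,-.4017)): print(proj(c,(*p,.021)))
a=c["pixels"][:,:,::-1]
cv2.imwrite("pics/w1.png",cv2.resize(a[60:360,100:540],(800,545),interpolation=cv2.INTER_CUBIC))
E
```

```text
(np.float64(243.11141898880248), np.float64(163.68714207067956))
(np.float64(290.97831318392804), np.float64(176.67702701185004))
(np.float64(335.8524211783887), np.float64(188.27481178834665))
(np.float64(386.67092474800637), np.float64(193.23167061944739))
```

View pics/w1.png

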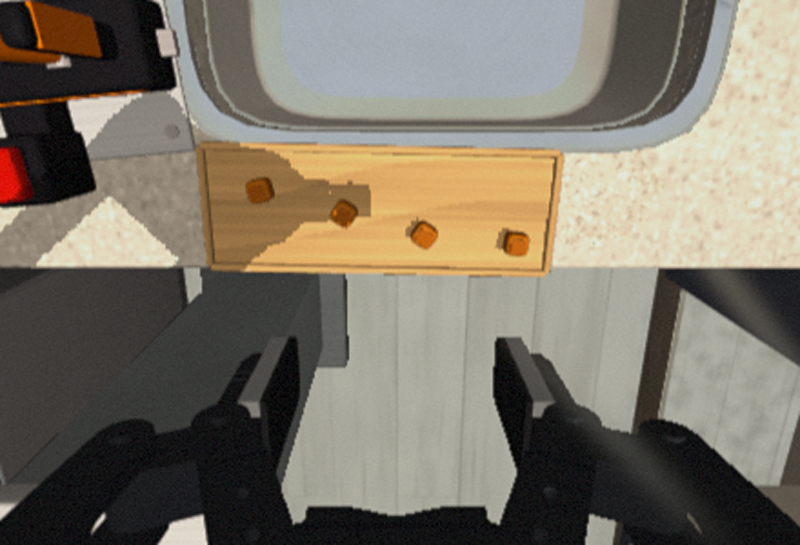

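The close view agrees with my estimates: the caramels sit at crop (259,190), (344,213), (424,235) and (516,243). Next I need their yaw angles and precise centres.

```bash
cat >> h.py <<'E'
def tops(c,z=.021,lo=(4,150,90),hi=(16,255,200)):
    # warp tray area to a 0.5 mm/px metric map at height z, save it
    pts=np.float32([(.38,-.16),(.49,-.16),(.49,-.44),(.38,-.44)])
    src=np.float32([proj(c,(*p,z)) for p in pts]); dst=np.float32([(0,0),(0,220),(560,220),(560,0)])
    return cv2.warpPerspective(c["pixels"],cv2.getPerspectiveTransform(src,dst),(560,220),flags=cv2.INTER_CUBIC)
E
python3 - <<'E'
from h import *
import pickle
c=pickle.load(open("w1.pkl","rb"))
m=tops(c)[:,:,::-1]
g=[]
for x,y in((.447,-.2146),(.43,-.2755),(.4144,-.3342),(.4076,-.4017)):
    u=int((-.16-y)/.0005); v=int((x-.38)/.0005)
    p=cv2.copyMakeBorder(m,60,60,60,60,cv2.BORDER_REPLICATE)[v+60-34:v+60+34,u+60-34:u+60+34]
    p=cv2.resize(p,(400,400),interpolation=cv2.INTER_CUBIC)
    cv2.line(p,(200,0),(200,400),(255,255,255),1);cv2.line(p,(0,200),(400,200),(255,255,255),1)
    g.append(p)
cv2.imwrite("pics/m1.png",cv2.resize(np.vstack([np.hstack(g[:2]),np.hstack(g[2:])]),(600,600)))
E
```

```text
(no output)
```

View pics/m1.png

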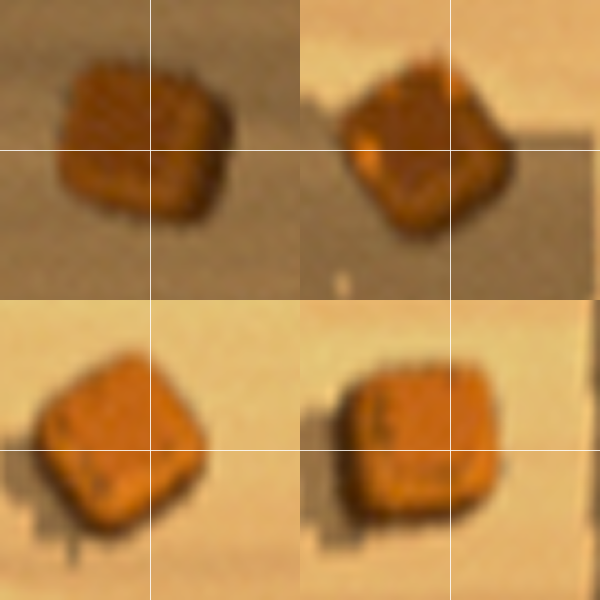

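Emit:
{"api": "move_arm", "payload": {"plan": [0.15, 1.0, 0, 0, 0, 0.08, 0.28, 1.92, 0, 0, 0, 0.16, 0.28, 1.92, -1.0, 0, 0, 0.16, 0.28, 1.92, -2.1, 0, 0, 0.16, 0.28, 1.92, -3.2, 0, 0, 0.16, 0.28, 1.92, -4.0, 0, 0, 0.16, 0.28, 1.92, -4.45, 0, 0, 0.16, 0.28, 1.92, -4.45, 0, 0, 0.16, 0.28, 1.92, -4.45, 0, 0, 0.16], "grip": 45}}

```text
time_s: 2.2
eef_pos: [0.4458, -0.2144, 0.0097]
eef_rot: [0.0, 0.997, 0.079, 0.0]
wrist_force: [0.1, -0.4, 0.0]
opening: 0.526
grasp_force: 0.0
```

```bash
python3 - <<'E'
from h import *
c=shot("wrist"); a=c["pixels"][:,:,::-1]
print(proj(c,(.4453,-.2129,.012)))
cv2.imwrite("pics/w2.png",a[130:400,140:500])
E
```

```text
(np.float64(313.7961402162521), np.float64(255.73262202768623))
```

View pics/w2.png

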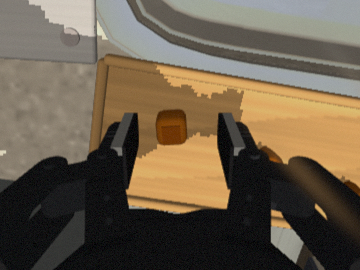

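The caramel is centred between the fingers at crop (172,127), so I'm grasping and lifting it.

Emit:
{"api": "move_arm", "payload": {"plan": [0, 0, 0, 0, 0, 0, 0, 0, 0, 0, 0, 0, 0, 0, 0, 0, 0, 0, 0, 0, 0, 0, 0, 0, 0, 0, 0.5, 0, 0, 0, 0, 0, 1.4, 0, 0, 0, 0, 0, 2.5, 0, 0, 0, 0, 0, 3.6, 0, 0, 0, 0, 0, 4.45, 0, 0, 0, 0, 0, 4.45, 0, 0, 0], "grip": 5}}

```text
time_s: 3.5
eef_pos: [0.4475, -0.2146, 0.2361]
eef_rot: [0.003, 0.997, 0.08, 0.003]
wrist_force: [0.2, -0.6, 0.1]
opening: 0.177
grasp_force: 58.8
```

Emit:
{"api": "move_arm", "payload": {"plan": [0.25, 0.8, 0, 0, 0, 0, 0.5, 1.9, 0, 0, 0, 0, 0.8, 3.0, 0, 0, 0, 0, 1.2, 4.2, 0, 0, 0, 0, 1.5, 5.2, 0, 0, 0, 0, 1.5, 5.45, -0.5, 0, 0, 0, 1.5, 5.45, -1.5, 0, 0, 0, 1.5, 5.45, -2.6, 0, 0, 0, 1.5, 5.45, -3.1, 0, 0, 0, 1.5, 5.45, -3.1, 0, 0, 0]}}

```text
time_s: 4.75
eef_pos: [0.5176, 0.0597, 0.0733]
eef_rot: [-0.001, 0.997, 0.08, -0.003]
wrist_force: [0.2, 0.8, 0.8]
opening: 0.174
grasp_force: 58.8
```

Emit:
{"api": "move_arm", "payload": {"plan": [0, 0, 0, 0, 0, 0, 0, 0, 0, 0, 0, 0, 0, 0, 0.9, 0, 0, 0, 0, 0, 2.0, 0, 0, 0, 0, 0, 3.1, 0, 0, 0, -0.35, -1.2, 3.1, 0, 0, -0.17, -0.7, -2.4, 3.1, 0, 0, -0.34, -1.0, -3.6, 3.1, 0, 0, -0.51, -1.35, -4.8, 3.1, 0, 0, -0.68, -1.6, -5.8, 3.1, 0, 0, -0.84], "grip": 45}}

```text
time_s: 6.0
eef_pos: [0.4399, -0.2331, 0.233]
eef_rot: [0.001, 0.942, -0.337, 0.002]
wrist_force: [0.7, -0.1, 0.2]
opening: 0.526
grasp_force: 0.0
```

```bash
python3 - <<'E'
from h import *
c=shot("wrist"); a=c["pixels"][:,:,::-1]
for p in((.4298,-.2727),(.4132,-.3309),(.4056,-.3992)): print(np.round(proj(c,(*p,.021)),1))
h=cv2.cvtColor(c["pixels"],cv2.COLOR_RGB2HSV)
m=cv2.inRange(h,(3,180,60),(16,255,235))
n,l,s,ct=cv2.connectedComponentsWithStats(m)
for i in range(1,n):
    if s[i,4]>40: print(s[i],px(c,*ct[i],.015)[:2].round(4))
c=shot("scene"); cv2.imwrite("pics/s2.png",cv2.resize(c["pixels"][170:370,260:400,::-1],None,fx=3,fy=3,interpolation=cv2.INTER_CUBIC)); print(ctrl.get_obs()["eef_pos"])
E
```

```text
[345.2 163.5]
[389.7 144.5]
[439.3 113.4]
[428 106  19  16 199] [ 0.4052 -0.3991]
[382 139  15  13 176] [ 0.4119 -0.3305]
[339 158  13  14 156] [ 0.4279 -0.2718]
[167 161  37  26 517] [ 0.5528 -0.1013]
[180 176  50  52 128] [ 0.5088 -0.0892]
[136 186  54  35 818] [ 0.5468 -0.0426]
[ 0.43956239 -0.23552819  0.23292824]
```

View pics/s2.png

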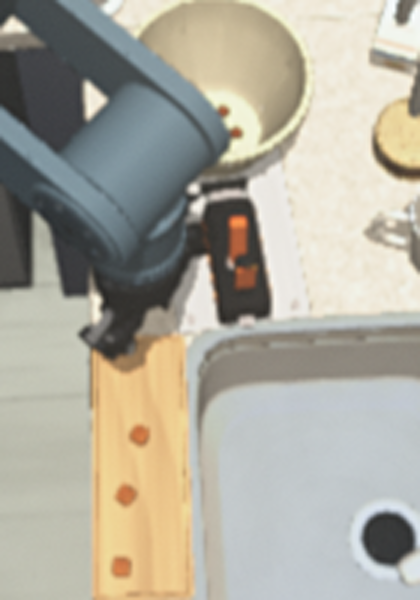

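The remaining three caramels are unmoved. On to the next one.

Emit:
{"api": "move_arm", "payload": {"plan": [-0.23, -0.84, -0.3, 0, 0, -0.02, -0.23, -0.84, -1.3, 0, 0, -0.02, -0.23, -0.84, -2.4, 0, 0, -0.02, -0.23, -0.84, -3.4, 0, 0, -0.02, -0.23, -0.84, -4.1, 0, 0, -0.02, -0.23, -0.84, -4.45, 0, 0, -0.02, -0.23, -0.84, -4.45, 0, 0, -0.02, -0.23, -0.84, -4.45, 0, 0, -0.02], "grip": 45}}

```text
time_s: 7.1
eef_pos: [0.4302, -0.2736, 0.0105]
eef_rot: [0.001, 0.939, -0.343, 0.001]
wrist_force: [0.2, -0.3, 0.3]
opening: 0.53
grasp_force: 0.0
```

Emit:
{"api": "move_arm", "payload": {"plan": [0, 0, 0, 0, 0, 0, 0, 0, 0, 0, 0, 0, 0, 0, 0, 0, 0, 0, 0, 0, 0, 0, 0, 0, 0, 0, 0.5, 0, 0, 0, 0, 0, 1.4, 0, 0, 0, 0, 0, 2.5, 0, 0, 0, 0, 0, 3.6, 0, 0, 0, 0, 0, 4.45, 0, 0, 0, 0, 0, 4.45, 0, 0, 0], "grip": 5}}

```text
time_s: 8.35
eef_pos: [0.4308, -0.2745, 0.2363]
eef_rot: [0.002, 0.939, -0.343, 0.004]
wrist_force: [-0.1, 0.3, -0.5]
opening: 0.176
grasp_force: 58.8
```

Emit:
{"api": "move_arm", "payload": {"plan": [0.3, 1.0, 0, 0, 0, 0.15, 0.65, 2.1, 0, 0, 0, 0.3, 1.0, 3.2, 0, 0, 0, 0.45, 1.4, 4.3, 0, 0, 0, 0.6, 1.8, 5.5, 0, 0, 0, 0.7, 2.1, 6.45, -0.4, 0, 0, 0.7, 2.1, 6.45, -1.4, 0, 0, 0.7, 2.1, 6.45, -2.5, 0, 0, 0.7, 2.1, 6.45, -3.1, 0, 0, 0.7, 2.1, 6.45, -3.1, 0, 0, 0.7]}}

```text
time_s: 9.6
eef_pos: [0.5308, 0.0503, 0.073]
eef_rot: [-0.0, 1.0, -0.0, -0.004]
wrist_force: [-0.1, 1.2, 0.6]
opening: 0.178
grasp_force: 58.9
```

Emit:
{"api": "move_arm", "payload": {"plan": [0, 0, 0, 0, 0, 0, 0, 0, 0, 0, 0, 0, 0, 0, 0.9, 0, 0, 0, 0, 0, 2.0, 0, 0, 0, 0, 0, 3.1, 0, 0, 0, -0.35, -1.1, 3.1, 0, 0, -0.14, -0.7, -2.2, 3.1, 0, 0, -0.28, -1.05, -3.3, 3.1, 0, 0, -0.42, -1.4, -4.4, 3.1, 0, 0, -0.56, -1.75, -5.5, 3.1, 0, 0, -0.7], "grip": 45}}

```text
time_s: 10.85
eef_pos: [0.4462, -0.2272, 0.2332]
eef_rot: [0.001, 0.939, -0.345, 0.002]
wrist_force: [0.5, -0.2, 0.5]
opening: 0.526
grasp_force: 0.0
```

```bash
cat > car.py <<'E'
from h import *
c=shot("wrist")
h=cv2.cvtColor(c["pixels"],cv2.COLOR_RGB2HSV)
m=cv2.inRange(h,(3,180,60),(16,255,235))
n,l,s,ct=cv2.connectedComponentsWithStats(m)
for i in range(1,n):
    if s[i,4]>40: print(s[i],px(c,*ct[i],.015)[:2].round(4))
E
python3 car.py
```

```text
[434 105  19  16 204] [ 0.4052 -0.3991]
[388 138  15  14 179] [ 0.4118 -0.3305]
[176 164  36  26 498] [ 0.5515 -0.1027]
[188 178  49  53 107] [ 0.5081 -0.0857]
[145 190  53  35 796] [ 0.5454 -0.0432]
```

Emit:
{"api": "move_arm", "payload": {"plan": [-0.35, -1.1, 0, 0, 0, 0, -0.68, -2.12, -0.2, 0, 0, 0, -0.68, -2.12, -1.3, 0, 0, 0, -0.68, -2.12, -2.4, 0, 0, 0, -0.68, -2.12, -3.4, 0, 0, 0, -0.68, -2.12, -4.1, 0, 0, 0, -0.68, -2.12, -4.45, 0, 0, 0, -0.68, -2.12, -4.45, 0, 0, 0, -0.68, -2.12, -4.45, 0, 0, 0], "grip": 45}}

```text
time_s: 12.02
eef_pos: [0.4136, -0.3323, 0.0106]
eef_rot: [0.001, 0.939, -0.343, 0.001]
wrist_force: [-0.3, 0.3, -0.2]
opening: 0.529
grasp_force: 0.0
```

Emit:
{"api": "move_arm", "payload": {"plan": [0, 0, 0, 0, 0, 0, 0, 0, 0, 0, 0, 0, 0, 0, 0, 0, 0, 0, 0, 0, 0, 0, 0, 0, 0, 0, 0.5, 0, 0, 0, 0, 0, 1.4, 0, 0, 0, 0, 0, 2.5, 0, 0, 0, 0, 0, 3.6, 0, 0, 0, 0, 0, 4.45, 0, 0, 0, 0.2, 0.7, 4.45, 0, 0, 0], "grip": 5}}

```text
time_s: 13.28
eef_pos: [0.424, -0.2993, 0.2367]
eef_rot: [0.003, 0.939, -0.344, 0.004]
wrist_force: [-0.1, -0.1, -1.2]
opening: 0.174
grasp_force: 58.8
```

Emit:
{"api": "move_arm", "payload": {"plan": [0.3, 1.1, 0, 0, 0, 0.15, 0.6, 2.2, 0, 0, 0, 0.3, 0.9, 3.4, 0, 0, 0, 0.45, 1.2, 4.6, 0, 0, 0, 0.6, 1.6, 5.8, 0, 0, 0, 0.7, 1.85, 6.9, -0.2, 0, 0, 0.7, 1.85, 6.9, -1.2, 0, 0, 0.7, 1.85, 6.9, -2.3, 0, 0, 0.7, 1.85, 6.9, -3.0, 0, 0, 0.7, 1.85, 6.9, -3.0, 0, 0, 0.7]}}

```text
time_s: 14.52
eef_pos: [0.5125, 0.0492, 0.0791]
eef_rot: [-0.0, 1.0, -0.0, -0.003]
wrist_force: [-1.1, 0.3, -0.1]
opening: 0.172
grasp_force: 58.8
```

```bash
python3 - <<'E'
from h import *
o=ctrl.get_obs(); print(o["eef_pos"],o["wrist_force"])
E
```

```text
[0.51251945 0.04924156 0.07905105] [-1.05181851  0.30488272 -0.05955902]
```

Emit:
{"api": "move_arm", "payload": {"plan": [0, 0, 0, 0, 0, 0, 0, 0, 0, 0, 0, 0, 0, 0, 0.9, 0, 0, 0, 0, 0, 2.0, 0, 0, 0, 0, 0, 3.0, 0, 0, 0, -0.3, -1.1, 3.0, 0, 0, 0, -0.6, -2.3, 3.0, 0, 0, 0, -0.9, -3.5, 3.0, 0, 0, 0, -1.2, -4.7, 3.0, 0, 0, 0, -1.5, -5.9, 3.0, 0, 0, 0], "grip": 45}}

```text
time_s: 15.78
eef_pos: [0.4397, -0.2485, 0.2334]
eef_rot: [0.001, 1.0, -0.0, 0.002]
wrist_force: [1.3, 0.3, -0.4]
opening: 0.531
grasp_force: 0.0
```

```bash
python3 car.py
```

```text
[189  72  28  29 517] [ 0.5478 -0.1114]
[ 128   79   63   25 1066] [ 0.5423 -0.0515]
[34 94  9 10 61] [0.5355 0.0923]
[152 121  44   6  83] [ 0.5052 -0.0665]
[419 194  16  13 163] [ 0.4052 -0.3986]
```

Emit:
{"api": "move_arm", "payload": {"plan": [-0.25, -1.1, 0, 0, 0, 0, -0.5, -2.2, 0, 0, 0, 0, -0.7, -3.06, -0.4, 0, 0, 0, -0.7, -3.06, -1.5, 0, 0, 0, -0.7, -3.06, -2.6, 0, 0, 0, -0.7, -3.06, -3.6, 0, 0, 0, -0.7, -3.06, -4.2, 0, 0, 0, -0.7, -3.06, -4.45, 0, 0, 0, -0.7, -3.06, -4.45, 0, 0, 0, -0.7, -3.06, -4.45, 0, 0, 0], "grip": 45}}

```text
time_s: 17.08
eef_pos: [0.406, -0.4005, 0.0108]
eef_rot: [0.001, 1.0, -0.0, 0.001]
wrist_force: [-1.2, -0.1, -0.2]
opening: 0.526
grasp_force: 0.0
```

Emit:
{"api": "move_arm", "payload": {"plan": [0, 0, 0, 0, 0, 0, 0, 0, 0, 0, 0, 0, 0, 0, 0, 0, 0, 0, 0, 0, 0, 0, 0, 0, 0, 0, 0.5, 0, 0, 0, 0, 0, 1.4, 0, 0, 0, 0, 0, 2.5, 0, 0, 0, 0, 0, 3.6, 0, 0, 0, 0, 0, 4.45, 0, 0, 0, 0.2, 0.7, 4.45, 0, 0, 0], "grip": 5}}

```text
time_s: 18.32
eef_pos: [0.4161, -0.3675, 0.2366]
eef_rot: [0.004, 1.0, -0.001, 0.003]
wrist_force: [-0.4, 0.5, -0.4]
opening: 0.175
grasp_force: 58.7
```

Emit:
{"api": "move_arm", "payload": {"plan": [0.3, 1.1, 0, 0, 0, 0, 0.6, 2.2, 0, 0, 0, 0, 0.9, 3.4, 0, 0, 0, 0, 1.2, 4.6, 0, 0, 0, 0, 1.5, 5.8, 0, 0, 0, 0, 1.9, 7.0, 0, 0, 0, 0, 2.2, 8.0, 0, 0, 0, 0, 2.2, 8.5, -0.9, 0, 0, 0, 2.2, 8.5, -2.0, 0, 0, 0, 2.2, 8.5, -3.0, 0, 0, 0]}}

```text
time_s: 19.58
eef_pos: [0.5249, 0.0616, 0.0802]
eef_rot: [0.0, 1.0, 0.001, 0.0]
wrist_force: [0.9, -0.2, -0.4]
opening: 0.177
grasp_force: 58.7
```

Emit:
{"api": "move_arm", "payload": {"plan": [0, 0, 0, 0, 0, 0, 0, 0, 0, 0, 0, 0]}}

```text
time_s: 19.82
eef_pos: [0.5264, 0.0606, 0.0833]
eef_rot: [0.0, 1.0, -0.0, 0.001]
wrist_force: [0.3, -0.1, 0.9]
opening: 0.174
grasp_force: 58.7
```

Emit:
{"api": "move_arm", "payload": {"plan": [0, 0, 0, 0, 0, 0, 0, 0, 0, 0, 0, 0, 0, 0, 0.9, 0, 0, 0, 0, 0, 2.0, 0, 0, 0, 0, 0, 3.0, 0, 0, 0, 0, 0, 3.6, 0, 0, 0, 0, 0, 3.6, 0, 0, 0], "grip": 45}}

```text
time_s: 20.7
eef_pos: [0.5269, 0.0607, 0.2653]
eef_rot: [0.0, 1.0, -0.0, 0.004]
wrist_force: [-0.1, 0.6, -0.4]
opening: 0.528
grasp_force: 0.0
```

```bash
python3 - <<'E'
from h import *
import pickle
c=shot("wrist","w3"); pickle.dump(c,open("w3.pkl","wb"))
E
```

```text
(no output)
```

View pics/w3.png

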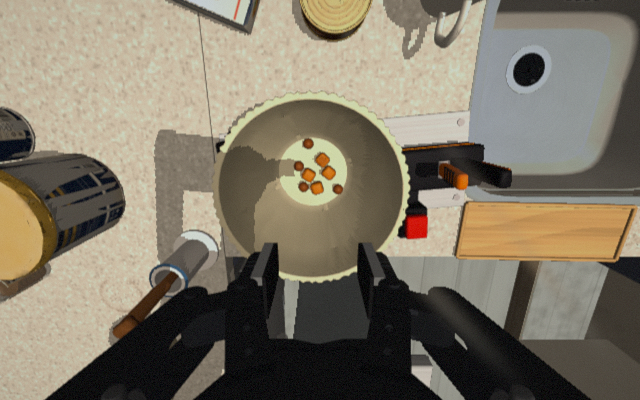

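All four caramels and four nuts are in the bowl, and the tray is empty. From this view I'll measure the trigger cap (461,181), handle top (505,178), red button (416,226) and the holder mouth.

```bash
python3 - <<'E'
from h import *
import pickle
c=pickle.load(open("w3.pkl","rb"))
for n,u,v,z in(("trig",461,181,.125),("handle",505,178,.128),("red",416,226,.0755),("rimL",215,187,.138),("rimR",410,187,.138),("rimT",312,93,.138),("rimB",312,283,.138),("mouth",170,276,.093),("foot",200,250,.006),("gripend",128,327,.18)): print(n,px(c,u,v,z)[:2].round(4))
for y in (.204,.213,.223):
    print(y, np.array([.5228,.0815])+y*np.array([.087,-.996]))
a=c["pixels"][:,:,::-1]
cv2.imwrite("pics/w3c.png",np.hstack([cv2.resize(a[130:250,380:520],None,fx=3,fy=3,interpolation=cv2.INTER_CUBIC),cv2.resize(a[225:345,105:225],None,fx=3,fy=3,interpolation=cv2.INTER_CUBIC)]))
E
```

```text
trig [ 0.5374 -0.0906]
handle [ 0.5412 -0.1341]
red [ 0.4665 -0.0677]
rimL [0.5344 0.1631]
rimR [ 0.5342 -0.0333]
rimT [0.6226 0.0649]
rimB [0.423  0.0662]
mouth [0.4039 0.2521]
foot [0.3969 0.2493]
gripend [0.4001 0.2505]
0.204 [ 0.540548 -0.121684]
0.213 [ 0.541331 -0.130648]
0.223 [ 0.542201 -0.140608]
```

View pics/w3c.png

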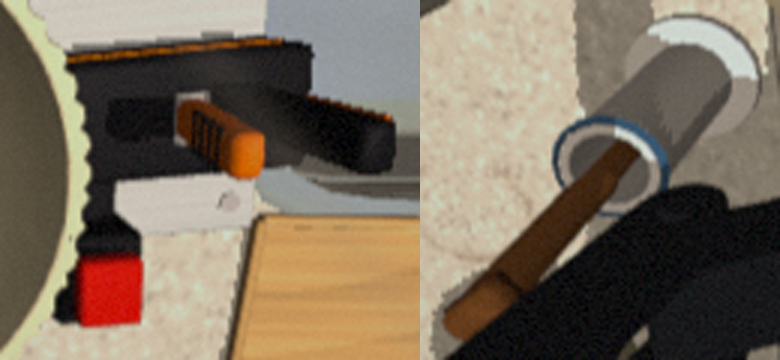

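Emit:
{"api": "move_arm", "payload": {"plan": [0.1, -1.1, 0, 0, 0, 0.03, 0.2, -2.2, 0, 0, 0, 0.06, 0.3, -3.2, -0.4, 0, 0, 0.087, 0.33, -3.9, -1.0, 0, 0, 0.087, 0.33, -3.9, -1.2, 0, 0, 0.087, 0.33, -3.9, -1.2, 0, 0, 0.087, 0.33, -3.9, -1.2, 0, 0, 0.087, 0.33, -3.9, -1.2, 0, 0, 0.087], "grip": 85}}

```text
time_s: 21.75
eef_pos: [0.5421, -0.1334, 0.2024]
eef_rot: [0.0, 0.999, 0.044, 0.001]
wrist_force: [0.4, -0.4, -0.8]
opening: 0.997
grasp_force: 0.0
```

```bash
python3 - <<'E'
from h import *
import pickle
c=shot("wrist"); pickle.dump(c,open("w4.pkl","wb"))
o=ctrl.get_obs(); print(o["eef_pos"],o["eef_rot"])
h=np.array([.5413,-.1375]); 
for p in ((*h,.128),(*(h+[-.0037,.043]),.125),(.466,-.071,.075)): print(np.round(proj(c,p)))
cv2.imwrite("pics/w4.png",cv2.resize(c["pixels"][150:400,160:480,::-1],None,fx=2.4,fy=2.4,interpolation=cv2.INTER_CUBIC))
E
```

```text
[ 0.5420371  -0.13350014  0.20227867] [3.98679340e-04 9.99028716e-01 4.40554431e-02 7.63742931e-04]
[322. 212.]
[270. 211.]
[254. 255.]
```

View pics/w4.png

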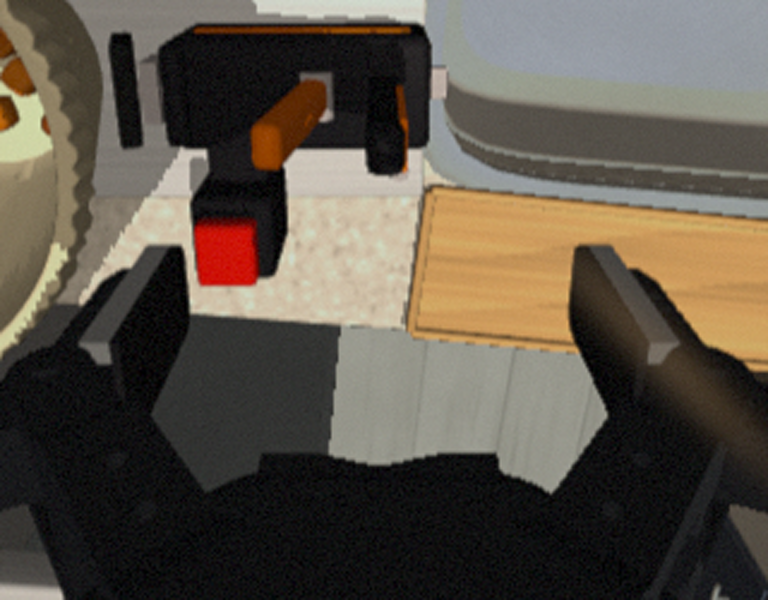

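The prediction matches the view: the handle top is at (320,215) and the trigger at (271,210), so the handle is at about (0.541, -0.137). I'm descending and doing the first squeeze.

Emit:
{"api": "move_arm", "payload": {"plan": [-0.02, 0.23, 0, 0, 0, 0, -0.02, 0.23, -0.6, 0, 0, 0, -0.02, 0.23, -1.3, 0, 0, 0, -0.02, 0.23, -2.0, 0, 0, 0, -0.02, 0.23, -2.45, 0, 0, 0, -0.02, 0.23, -2.45, 0, 0, 0, -0.02, 0.12, -2.45, 0, 0, 0, -0.02, 0.12, -2.45, 0, 0, 0]}}

```text
time_s: 22.8
eef_pos: [0.5416, -0.1289, 0.0804]
eef_rot: [0.001, 0.999, 0.043, 0.001]
wrist_force: [0.5, 0.7, -0.1]
opening: 0.992
grasp_force: 0.0
```

Emit:
{"api": "move_arm", "payload": {"plan": [0, 0, 0, 0, 0, 0, 0, 0, 0, 0, 0, 0, 0, 0, 0, 0, 0, 0, 0, 0, 0, 0, 0, 0, 0, 0, 0, 0, 0, 0, 0, 0, 0, 0, 0, 0], "grip": 30}}

```text
time_s: 23.55
eef_pos: [0.5406, -0.1246, 0.0803]
eef_rot: [-0.003, 0.999, 0.043, 0.0]
wrist_force: [-2.2, 13.8, 15.7]
opening: 0.413
grasp_force: 61.5
```

```bash
python3 - <<'E'
from h import *
c=shot("wrist"); print(ctrl.get_obs()["opening"])
cv2.imwrite("pics/w5.png",cv2.resize(c["pixels"][150:350,120:480,::-1],None,fx=2,fy=2,interpolation=cv2.INTER_CUBIC))
E
```

```text
0.413781095146535
```

View pics/w5.png

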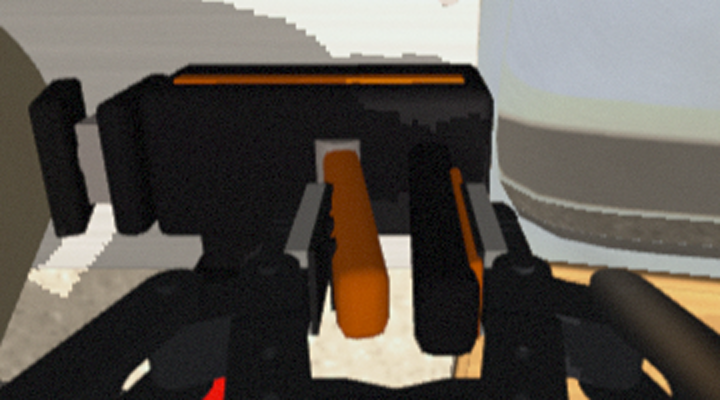

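The opening of 35 mm shows a full stroke. A small sideways force calls for a 3 mm shift of the centre. Now I'll keep pumping.

Emit:
{"api": "move_arm", "payload": {"plan": [0, 0.05, 0, 0, 0, 0, 0, 0.05, 0, 0, 0, 0, 0, 0.05, 0, 0, 0, 0, 0, 0.05, 0, 0, 0, 0, 0, 0.05, 0, 0, 0, 0, 0, 0.05, 0, 0, 0, 0], "grip": 82}}

```text
time_s: 24.35
eef_pos: [0.5405, -0.1259, 0.0788]
eef_rot: [0.0, 0.999, 0.043, 0.0]
wrist_force: [-0.5, -0.0, 0.3]
opening: 0.959
grasp_force: 0.0
```

Emit:
{"api": "move_arm", "payload": {"plan": [0, 0, 0, 0, 0, 0, 0, 0, 0, 0, 0, 0, 0, 0, 0, 0, 0, 0, 0, 0, 0, 0, 0, 0, 0, 0, 0, 0, 0, 0, 0, 0, 0, 0, 0, 0], "grip": 30}}

```text
time_s: 25.1
eef_pos: [0.5406, -0.1245, 0.0798]
eef_rot: [-0.001, 0.999, 0.043, 0.0]
wrist_force: [-2.3, 2.9, 10.8]
opening: 0.414
grasp_force: 61.6
```

Emit:
{"api": "move_arm", "payload": {"plan": [0, 0, 0, 0, 0, 0, 0, 0, 0, 0, 0, 0, 0, 0, 0, 0, 0, 0, 0, 0, 0, 0, 0, 0, 0, 0, 0, 0, 0, 0, 0, 0, 0, 0, 0, 0], "grip": 82}}

```text
time_s: 25.85
eef_pos: [0.5405, -0.1258, 0.0788]
eef_rot: [0.0, 0.999, 0.043, 0.0]
wrist_force: [0.1, 0.0, -0.3]
opening: 0.959
grasp_force: 0.0
```

Emit:
{"api": "move_arm", "payload": {"plan": [0, 0, 0, 0, 0, 0, 0, 0, 0, 0, 0, 0, 0, 0, 0, 0, 0, 0, 0, 0, 0, 0, 0, 0, 0, 0, 0, 0, 0, 0, 0, 0, 0, 0, 0, 0], "grip": 30}}

```text
time_s: 26.6
eef_pos: [0.5406, -0.1245, 0.0798]
eef_rot: [-0.001, 0.999, 0.043, 0.0]
wrist_force: [-2.3, 3.3, 10.1]
opening: 0.417
grasp_force: 61.7
```

Emit:
{"api": "move_arm", "payload": {"plan": [0, 0, 0, 0, 0, 0, 0, 0, 0, 0, 0, 0, 0, 0, 0, 0, 0, 0, 0, 0, 0, 0, 0, 0, 0, 0, 0, 0, 0, 0, 0, 0, 0, 0, 0, 0], "grip": 82}}

```text
time_s: 27.35
eef_pos: [0.5405, -0.1258, 0.0788]
eef_rot: [0.0, 0.999, 0.043, 0.0]
wrist_force: [-0.5, 0.3, -0.0]
opening: 0.961
grasp_force: 0.0
```

```bash
python3 - <<'E'
from h import *
c=shot("wrist","n3")
E
```

Emit:
{"api": "move_arm", "payload": {"plan": [0, 0, 0, 0, 0, 0, 0, 0, 0, 0, 0, 0, 0, 0, 0, 0, 0, 0, 0, 0, 0, 0, 0, 0, 0, 0, 0, 0, 0, 0, 0, 0, 0, 0, 0, 0], "grip": 30}}

```text
time_s: 28.15
eef_pos: [0.5406, -0.1245, 0.0798]
eef_rot: [-0.001, 0.999, 0.043, 0.0]
wrist_force: [-2.6, 3.0, 9.0]
opening: 0.418
grasp_force: 61.8
```

Emit:
{"api": "move_arm", "payload": {"plan": [0, 0, 0, 0, 0, 0, 0, 0, 0, 0, 0, 0, 0, 0, 0, 0, 0, 0, 0, 0, 0, 0, 0, 0, 0, 0, 0, 0, 0, 0, 0, 0, 0, 0, 0, 0], "grip": 82}}

```text
time_s: 28.9
eef_pos: [0.5405, -0.1258, 0.0788]
eef_rot: [0.0, 0.999, 0.043, 0.0]
wrist_force: [0.7, -0.5, -0.3]
opening: 0.96
grasp_force: 0.0
```

```bash
python3 - <<'E'
from h import *
c=shot("wrist","n4")
a=cv2.imread("pics/n3.png")[150:300,20:380]; b=c["pixels"][150:300,20:380,::-1]
cv2.imwrite("pics/n34.png",cv2.resize(np.vstack([a,b]),None,fx=1.9,fy=1.9,interpolation=cv2.INTER_CUBIC))
E
```

```text
(no output)
```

View pics/n34.png

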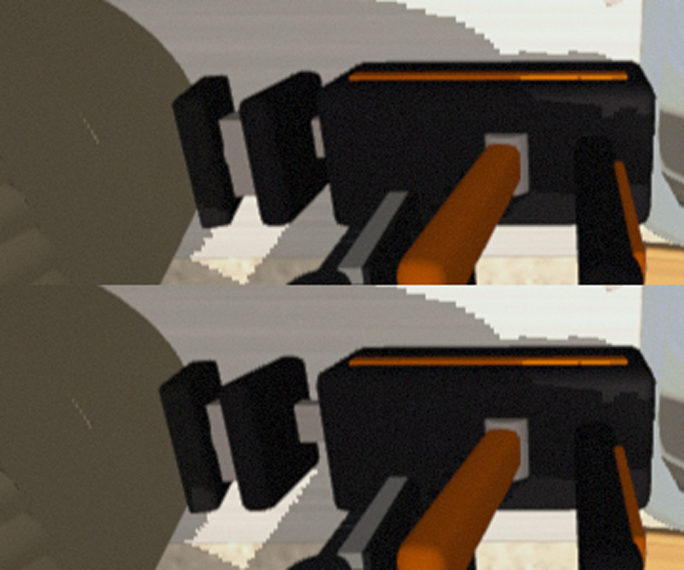

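The fourth squeeze gained a tooth: the jaw plate moved left by about 20 px in the crop. I'll keep pumping and follow the jaw edge numerically along image row 221.

```bash
cat > jaw.py <<'E'
from h import *
import sys
def runs(a):
    g=a[219:223].astype(int).sum(2).mean(0)/3; d=np.flatnonzero(np.diff((g<45).astype(int))); return d[(d>80)&(d<205)]
for f in sys.argv[1:]: print(f,runs(cv2.imread("pics/"+f+".png")))
E
python3 - <<'E'
E
python3 jaw.py n3 n4
```

```text
n3 [113 135 148 184 189]
n4 [106 129 137 175 189]
```

Emit:
{"api": "move_arm", "payload": {"plan": [0, 0, 0, 0, 0, 0, 0, 0, 0, 0, 0, 0, 0, 0, 0, 0, 0, 0, 0, 0, 0, 0, 0, 0, 0, 0, 0, 0, 0, 0, 0, 0, 0, 0, 0, 0], "grip": 30}}

```text
time_s: 29.7
eef_pos: [0.5406, -0.1245, 0.0801]
eef_rot: [-0.001, 0.999, 0.043, 0.0]
wrist_force: [-2.5, 2.3, 12.1]
opening: 0.416
grasp_force: 64.3
```

Emit:
{"api": "move_arm", "payload": {"plan": [0, 0, 0, 0, 0, 0, 0, 0, 0, 0, 0, 0, 0, 0, 0, 0, 0, 0, 0, 0, 0, 0, 0, 0, 0, 0, 0, 0, 0, 0, 0, 0, 0, 0, 0, 0], "grip": 82}}

```text
time_s: 30.45
eef_pos: [0.5405, -0.1258, 0.0788]
eef_rot: [0.0, 0.999, 0.043, 0.0]
wrist_force: [-0.8, 0.8, 0.0]
opening: 0.962
grasp_force: 0.0
```

```bash
python3 -c "
from h import *
shot('wrist','n5')"; python3 jaw.py n5
```

```text
n5 [106 166 189]
```

Emit:
{"api": "move_arm", "payload": {"plan": [0, 0, 0, 0, 0, 0, 0, 0, 0, 0, 0, 0, 0, 0, 0, 0, 0, 0, 0, 0, 0, 0, 0, 0, 0, 0, 0, 0, 0, 0, 0, 0, 0, 0, 0, 0], "grip": 30}}

```text
time_s: 31.25
eef_pos: [0.5406, -0.1243, 0.0802]
eef_rot: [-0.002, 0.999, 0.043, 0.0]
wrist_force: [-4.0, 2.6, 13.5]
opening: 0.424
grasp_force: 60.9
```

Emit:
{"api": "move_arm", "payload": {"plan": [0, 0, 0, 0, 0, 0, 0, 0, 0, 0, 0, 0, 0, 0, 0, 0, 0, 0, 0, 0, 0, 0, 0, 0, 0, 0, 0, 0, 0, 0, 0, 0, 0, 0, 0, 0], "grip": 82}}

```text
time_s: 32.0
eef_pos: [0.5406, -0.1259, 0.079]
eef_rot: [0.0, 0.999, 0.043, 0.0]
wrist_force: [0.4, -0.4, 0.1]
opening: 0.958
grasp_force: 0.0
```

```bash
python3 -c "
from h import *
shot('wrist','n6')"; python3 jaw.py n6
```

```text
n6 [104 165 189]
```

The fifth squeeze gained a tooth while the pad stayed put, so the bowl is home. The sixth gained nothing. I'll do one more as a check.

Emit:
{"api": "move_arm", "payload": {"plan": [0, 0, 0, 0, 0, 0, 0, 0, 0, 0, 0, 0, 0, 0, 0, 0, 0, 0, 0, 0, 0, 0, 0, 0, 0, 0, 0, 0, 0, 0, 0, 0, 0, 0, 0, 0], "grip": 30}}

```text
time_s: 32.8
eef_pos: [0.5405, -0.1243, 0.0802]
eef_rot: [-0.002, 0.999, 0.043, -0.0]
wrist_force: [-3.8, 2.6, 13.6]
opening: 0.421
grasp_force: 63.5
```

Emit:
{"api": "move_arm", "payload": {"plan": [0, 0, 0, 0, 0, 0, 0, 0, 0, 0, 0, 0, 0, 0, 0, 0, 0, 0, 0, 0, 0, 0, 0, 0, 0, 0, 0, 0, 0, 0, 0, 0, 0, 0, 0, 0], "grip": 82}}

```text
time_s: 33.55
eef_pos: [0.5406, -0.1259, 0.079]
eef_rot: [0.0, 0.999, 0.043, 0.0]
wrist_force: [0.3, -0.3, -0.5]
opening: 0.961
grasp_force: 0.0
```

```bash
python3 -c "
from h import *
shot('wrist','n7')"; python3 jaw.py n7
```

```text
n7 [104 165 189]
```

Emit:
{"api": "move_arm", "payload": {"plan": [0, 0.06, 0, 0, 0, 0, 0, 0.06, 0.5, 0, 0, 0, 0, 0.06, 1.4, 0, 0, 0, 0, 0.06, 2.4, 0, 0, 0, 0, 0.06, 3.2, 0, 0, 0, 0, 0.06, 4.0, 0, 0, 0, 0, 0.06, 4.0, 0, 0, 0, 0, 0.06, 4.0, 0, 0, 0]}}

```text
time_s: 34.6
eef_pos: [0.5401, -0.1224, 0.2781]
eef_rot: [-0.0, 0.999, 0.043, -0.0]
wrist_force: [0.6, -0.8, -0.5]
opening: 0.958
grasp_force: 0.0
```

```bash
python3 - <<'E'
from h import *
import pickle
c=shot("wrist","w6"); pickle.dump(c,open("w6.pkl","wb"))
c=shot("scene","s6"); pickle.dump(c,open("s6.pkl","wb"))
o=ctrl.get_obs(); print(o["eef_pos"])
E
```

```text
[ 0.53968318 -0.12222128  0.27712712]
```

The clamp is firm. Next I'm moving above the spurtle holder.

Emit:
{"api": "move_arm", "payload": {"plan": [-0.5, 0.9, 0.1, 0, 0, 0, -1.0, 1.8, 0.2, 0, 0, 0, -1.5, 2.7, 0.4, 0, 0, 0, -2.0, 3.6, 0.6, 0, 0, 0, -2.5, 4.5, 0.8, 0, 0, 0, -3.0, 5.4, 0.84, 0, 0, -0.087, -3.5, 6.3, 0.84, 0, 0, -0.087, -4.0, 7.1, 0.84, 0, 0, -0.087, -4.2, 7.44, 0.84, 0, 0, -0.087, -4.2, 7.44, 0.84, 0, 0, -0.087], "grip": 45}}

```text
time_s: 35.95
eef_pos: [0.3293, 0.25, 0.3197]
eef_rot: [0.0, 1.0, 0.001, -0.001]
wrist_force: [0.8, -0.4, -0.1]
opening: 0.526
grasp_force: 0.0
```

```bash
python3 - <<'E'
from h import *
import pickle
c=shot("wrist","w7"); pickle.dump(c,open("w7.pkl","wb"))
print(ctrl.get_obs()["eef_pos"],c["origin"],[np.round(proj(c,p)) for p in ((.4,.25,.18),(.4,.25,.093))])
u,v=map(int,proj(c,(.4,.25,.14)))
a=c["pixels"][:,:,::-1]; A=cv2.resize(a[max(v-60,0):v+60,u-60:u+60],(480,480),interpolation=cv2.INTER_CUBIC); print("A org",u-60,max(v-60,0),a[max(v-60,0):v+60].shape)
w=cv2.imread("pics/w6.png"); s=cv2.imread("pics/s6.png")
B=cv2.resize(w[60:260,0:266],(320,240)); 
C=cv2.resize(s[130:270,230:417],(320,240),interpolation=cv2.INTER_CUBIC)
cv2.imwrite("pics/last.png",np.hstack([A,np.vstack([B,C])]))
E
```

```text
[0.32995613 0.24935778 0.3198185 ] [0.40570345 0.24953341 0.46151677] [array([317., 120.]), array([317., 119.])]
A org 257 59 (120, 640, 3)
```

View pics/last.png

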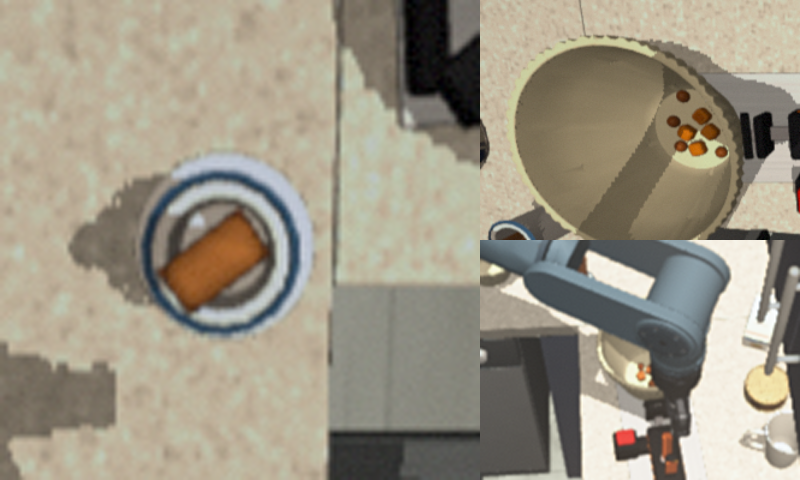

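The spurtle's grip rectangle has its centre at crop (214,261) and its long axis along (80,-60) px. The mouth is centred near (221,252). The bowl contents look intact.

```bash
python3 - <<'E'
from h import *
import pickle
c=pickle.load(open("w7.pkl","rb"))
P=lambda u,v,z:px(c,257+u/4,59+v/4,z)[:2].round(4)
print("gripend",P(214,261,.181),[P(*p,.181) for p in((160,270),(240,210),(268,250),(190,312))])
print("mouth",P(221,252,.093),"inner",P(221,248,.093),"foot edge r",P(312,250,.006))
print(ctrl.get_obs()["q"])
w=pickle.load(open("w6.pkl","rb"))
Q=lambda u,v,z:px(w,u*266/320,60+v*200/240,z)[:2].round(4)
print("bowl L",Q(514-480,115,.138),"R",Q(740-480,150,.138),"T",Q(600-480,38,.138),"floor ctr",Q(702-480,128,.009))
E
```

```text
gripend [0.396  0.2563] [array([0.3939, 0.2696]), array([0.4079, 0.25  ]), array([0.3986, 0.2431]), array([0.3838, 0.2624])]
mouth [0.3958 0.2562] inner [0.397  0.2562] foot edge r [0.3943 0.2217]
[ 3.58656262e-01 -2.66265794e-01  1.86031609e+00 -4.04636926e-04
  1.54935971e+00  1.92793269e+00]
bowl L [0.5503 0.1741] R [ 0.5361 -0.016 ] T [0.6186 0.0922] floor ctr [0.524  0.0766]
```

Emit:
{"api": "move_arm", "payload": {"plan": [0.4, 0.0, 0, 0, 0, -0.18, 0.8, 0.05, 0, 0, 0, -0.36, 1.2, 0.1, 0, 0, 0, -0.54, 1.33, 0.1, 0, 0, 0, -0.72, 1.33, 0.1, 0, 0, 0, -0.9, 1.33, 0.1, -0.2, 0, 0, -0.916, 1.33, 0.1, -1.0, 0, 0, -0.916, 1.33, 0.1, -1.8, 0, 0, -0.916, 1.33, 0.1, -2.1, 0, 0, -0.916, 1.33, 0.1, -2.1, 0, 0, -0.916], "grip": 50}}

```text
time_s: 37.25
eef_pos: [0.3966, 0.2538, 0.2149]
eef_rot: [0.001, 0.897, -0.442, -0.001]
wrist_force: [0.9, 0.4, 0.7]
opening: 0.584
grasp_force: 0.0
```

```bash
python3 - <<'E'
from h import *
o=ctrl.get_obs(); print(o["eef_pos"],o["q"])
c=shot("wrist","w8"); h=cv2.cvtColor(c["pixels"],cv2.COLOR_RGB2HSV)
m=cv2.inRange(h,(3,120,40),(16,255,220))
n,l,s,ct=cv2.connectedComponentsWithStats(m)
for i in range(1,n):
    if s[i,4]>150: print(s[i],ct[i],px(c,*ct[i],.181)[:2].round(4), cv2.minAreaRect(np.argwhere(l==i)[:,::-1].astype(np.float32)))
print(proj(c,(.397,.2548,.181)))
E
```

```text
[0.39656417 0.25383354 0.21493666] [ 3.16568147e-01 -3.98899009e-02  1.87599808e+00 -1.06645799e-04
  1.30775829e+00  2.80266499e+00]
[320   0  13  16 167] [325.92215569   7.50299401] [0.4727 0.1448] ((326.0, 7.5), (15.0, 12.0), 90.0)
[ 304  182   20   67 1085] [313.85253456 217.96036866] [0.4034 0.2466] ((314.06390380859375, 215.09381103515625), (18.662548065185547, 66.29518127441406), 2.6025619506835938)
[  0 295  25  34 423] [  7.86997636 312.18439716] [0.5424 0.4502] ((12.0, 311.5), (33.0, 24.0), 90.0)
[186 372  30  23 265] [198.27924528 380.06792453] [0.3922 0.4217] ((199.0111846923828, 380.220458984375), (21.365821838378906, 26.509450912475586), 47.290611267089844)
(np.float64(314.06384987672664), np.float64(232.02899181745386))
```

Aligned to within 3 mm across the pads, with the predicted column at 314 px and the measured one at 313.9. I'm descending to grasp the spurtle.

Emit:
{"api": "move_arm", "payload": {"plan": [0, 0, -0.8, 0, 0, 0, 0, 0, -1.5, 0, 0, 0, 0, 0, -1.98, 0, 0, 0, 0, 0, -1.98, 0, 0, 0, 0, 0, -1.98, 0, 0, 0]}}

```text
time_s: 37.92
eef_pos: [0.3985, 0.2549, 0.1187]
eef_rot: [-0.001, 0.897, -0.442, 0.001]
wrist_force: [-0.2, 0.1, 0.5]
opening: 0.587
grasp_force: 0.0
```

Emit:
{"api": "move_arm", "payload": {"plan": [0, 0, 0, 0, 0, 0, 0, 0, 0, 0, 0, 0, 0, 0, 0, 0, 0, 0, 0, 0, 0, 0, 0, 0, 0, 0, 0, 0, 0, 0], "grip": 5}}

```text
time_s: 38.55
eef_pos: [0.3979, 0.2547, 0.1179]
eef_rot: [-0.001, 0.897, -0.442, 0.001]
wrist_force: [0.3, 0.4, 6.1]
opening: 0.156
grasp_force: 58.9
```

Emit:
{"api": "move_arm", "payload": {"plan": [0, 0, 0.4, 0, 0, 0, 0, 0, 1.0, 0, 0, 0, 0, 0, 1.8, 0, 0, 0, 0, 0, 2.6, 0, 0, 0, 0, 0, 3.3, 0, 0, 0, 0, 0, 3.3, 0, 0, 0, 0, 0, 3.3, 0, 0, 0]}}

```text
time_s: 39.42
eef_pos: [0.3964, 0.2542, 0.2808]
eef_rot: [0.001, 0.897, -0.442, -0.001]
wrist_force: [0.3, -0.7, -1.0]
opening: 0.155
grasp_force: 58.7
```

```bash
python3 - <<'E'
from h import *
o=ctrl.get_obs(); print(o["eef_pos"],o["q"])
for n in ("wrist","scene","top"):
    c=shot(n,"g_"+n); h=cv2.cvtColor(c["pixels"],cv2.COLOR_RGB2HSV)
    m=cv2.inRange(h,(3,110,40),(16,255,220))
    a,l,s,ct=cv2.connectedComponentsWithStats(m)
    print(n,np.round(proj(c,(.397,.2548,.176))),np.round(proj(c,(.397,.2548,.29))))
    for i in range(1,a):
        if s[i,4]>40: print(s[i],ct[i].round(1))
E
```

```text
[0.39637959 0.25416308 0.28076717] [ 3.17343074e-01 -9.87742671e-02  1.79621007e+00 -4.88676083e-05
  1.44563424e+00  2.80431953e+00]
wrist [315. 201.] [313. 264.]
[310   0  16  19 223] [317.2   8.6]
[328   1  15  20 217] [335.2  10.2]
[297   8  11  13 109] [302.2  14. ]
[320  20  10  13 108] [324.4  26.1]
[ 301  199   34  103 2383] [317.4 257.6]
[   0  262   78   68 2072] [ 32.4 289.4]
[ 299  304   38   40 1376] [317.7 323.3]
[207 330  14  13  68] [212.6 334.9]
scene [288. 139.] [286. 117.]
[345  45  13  36 306] [350.6  60.7]
[336 242   7  15  80] [338.8 249. ]
[338 259   8   7  50] [341.2 262. ]
top [258. 209.] [253. 188.]
[559 118  28  21 295] [572.8 127.6]
[139 146  26  33 361] [151.  160.6]
[145 181  24  24 168] [156.2 190.4]
[367 181   5  16  46] [369.  189.8]
[316 195   8  11  49] [319.6 199.6]
[307 198  12  10  47] [312.3 202.8]
[354 203  30   5  49] [369.3 203.9]
[170 213  20  20 191] [179.  222.6]
[387 218  24  10  63] [395.3 219.9]
[388 220  79  26 830] [430.  229.4]
[174 238  11   8  51] [179.3 241.4]
```

The spurtle is gripped and upright: tip measured at (318,199), predicted (315,201). Before choosing an entry point I'll map the pieces in the bowl.

```bash
python3 - <<'E'
from h import *
import pickle
c=pickle.load(open("w6.pkl","rb"));h=cv2.cvtColor(c["pixels"],cv2.COLOR_RGB2HSV)
m=cv2.inRange(h,(3,110,40),(16,255,235))[100:220,120:215]
m=cv2.erode(m,np.ones((2,2)))
a,l,s,ct=cv2.connectedComponentsWithStats(m)
b=np.array([.523,.079])
for i in range(1,a):
    if s[i,4]>8: p=px(c,ct[i][0]+120,ct[i][1]+100,.02)[:2]; print(s[i],((p-b)*1000).round(0))
# floor disc: bright pixels
g=cv2.inRange(h,(20,10,190),(40,120,255)); g[:100]=0; g[230:]=0; g[:,:110]=0; g[:,230:]=0
a,l,s,ct=cv2.connectedComponentsWithStats(g)
i=1+s[1:,4].argmax(); x,y,w,hh=s[i,:4]; print(s[i],[px(c,u,v,.009)[:2].round(4) for u,v in((x,y+hh/2),(x+w,y+hh/2),(x+w/2,y),(x+w/2,y+hh))])
E
```

```text
[44 36 10  9 70] [40. 13.]
[ 57  51  16  13 136] [18. -8.]
[ 36  58  24  28 261] [-5. 17.]
[ 65  64  15  13 132] [ -0. -18.]
[ 54  78  15  12 125] [-23.  -1.]
[77 83  8  8 47] [-25. -30.]
[160 170  47  31 526] [array([0.4913, 0.1158]), array([0.4976, 0.0439]), array([0.5188, 0.0784]), array([0.4693, 0.0814])]
```

Free spot for the tip: (+22,-28) mm from the bowl's centre. I'll compute the stirring rows.

```bash
python3 - <<'E'
import numpy as np
t=np.radians(np.arange(-52+24,-52+24*26,24)); r=np.maximum(35.6-4*np.arange(1,len(t)+1),20)
print("entry spiral", [(round(a,2),round(b,2)) for a,b in zip((r*np.cos(t)-22)/50,(r*np.sin(t)+28)/50)][:9])
# full round at r=20, 18 rows from angle a0, relative to start
a0=t[8]; print(np.degrees(a0))
for k0 in (0,9):
    k=np.arange(1,10); s=a0+np.radians(20*k0); q=s+np.radians(20*k)
    print([(round(x,2),round(y,2)) for x,y in zip(.4*(np.cos(q)-np.cos(s)),.4*(np.sin(q)-np.sin(s)))])
E
```

```text
entry spiral [(np.float64(0.12), np.float64(0.26)), (np.float64(0.11), np.float64(0.52)), (np.float64(0.0), np.float64(0.72)), (np.float64(-0.15), np.float64(0.84)), (np.float64(-0.29), np.float64(0.93)), (np.float64(-0.45), np.float64(0.96)), (np.float64(-0.62), np.float64(0.92)), (np.float64(-0.75), np.float64(0.82)), (np.float64(-0.82), np.float64(0.67))]
164.0
[(np.float64(-0.01), np.float64(-0.14)), (np.float64(0.02), np.float64(-0.27)), (np.float64(0.1), np.float64(-0.39)), (np.float64(0.21), np.float64(-0.47)), (np.float64(0.34), np.float64(-0.51)), (np.float64(0.48), np.float64(-0.5)), (np.float64(0.61), np.float64(-0.44)), (np.float64(0.71), np.float64(-0.35)), (np.float64(0.77), np.float64(-0.22))]
[(np.float64(0.01), np.float64(0.14)), (np.float64(-0.02), np.float64(0.27)), (np.float64(-0.1), np.float64(0.39)), (np.float64(-0.21), np.float64(0.47)), (np.float64(-0.34), np.float64(0.51)), (np.float64(-0.48), np.float64(0.5)), (np.float64(-0.61), np.float64(0.44)), (np.float64(-0.71), np.float64(0.35)), (np.float64(-0.77), np.float64(0.22))]
```

Emit:
{"api": "move_arm", "payload": {"plan": [0.5, -0.7, 0, 0, 0, 0, 1.1, -1.5, 0, 0, 0, 0, 1.7, -2.4, 0, 0, 0, 0, 2.4, -3.3, 0, 0, 0, 0, 2.96, -4.08, 0, 0, 0, 0, 2.96, -4.08, -0.4, 0, 0, 0, 2.96, -4.08, -1.2, 0, 0, 0, 2.96, -4.08, -2.0, 0, 0, 0, 2.96, -4.08, -2.5, 0, 0, 0, 2.96, -4.08, -2.7, 0, 0, 0]}}

```text
time_s: 40.83
eef_pos: [0.5432, 0.0505, 0.144]
eef_rot: [0.001, 0.897, -0.442, -0.002]
wrist_force: [-0.0, -0.0, -0.3]
opening: 0.157
grasp_force: 58.7
```

Emit:
{"api": "move_arm", "payload": {"plan": [0, 0, -0.2, 0, 0, 0, 0, 0, -0.4, 0, 0, 0, 0, 0, -0.52, 0, 0, 0, 0, 0, -0.52, 0, 0, 0, 0, 0, -0.52, 0, 0, 0]}}

```text
time_s: 41.45
eef_pos: [0.5453, 0.0503, 0.1213]
eef_rot: [-0.0, 0.897, -0.442, 0.0]
wrist_force: [0.4, -0.7, -1.5]
opening: 0.157
grasp_force: 58.7
```

No contact on the way down. Now the spiral in and the first two rounds.

Emit:
{"api": "move_arm", "payload": {"plan": [0.12, 0.26, 0, 0, 0, 0, 0.11, 0.52, 0, 0, 0, 0, 0, 0.72, 0, 0, 0, 0, -0.15, 0.84, 0, 0, 0, 0, -0.29, 0.93, 0, 0, 0, 0, -0.45, 0.96, 0, 0, 0, 0, -0.62, 0.92, 0, 0, 0, 0, -0.75, 0.82, 0, 0, 0, 0, -0.82, 0.67, 0, 0, 0, 0]}}

```text
time_s: 42.58
eef_pos: [0.5028, 0.0839, 0.1205]
eef_rot: [-0.0, 0.897, -0.442, -0.001]
wrist_force: [-0.9, -0.0, -0.8]
opening: 0.156
grasp_force: 58.6
```

Emit:
{"api": "move_arm", "payload": {"plan": [-0.01, -0.14, 0, 0, 0, 0, 0.02, -0.27, 0, 0, 0, 0, 0.1, -0.39, 0, 0, 0, 0, 0.21, -0.47, 0, 0, 0, 0, 0.34, -0.51, 0, 0, 0, 0, 0.48, -0.5, 0, 0, 0, 0, 0.61, -0.44, 0, 0, 0, 0, 0.71, -0.35, 0, 0, 0, 0, 0.77, -0.22, 0, 0, 0, 0]}}

```text
time_s: 43.7
eef_pos: [0.5426, 0.073, 0.1206]
eef_rot: [0.0, 0.897, -0.442, -0.0]
wrist_force: [-0.1, 0.1, -0.2]
opening: 0.158
grasp_force: 59.1
```

Emit:
{"api": "move_arm", "payload": {"plan": [0.01, 0.14, 0, 0, 0, 0, -0.02, 0.27, 0, 0, 0, 0, -0.1, 0.39, 0, 0, 0, 0, -0.21, 0.47, 0, 0, 0, 0, -0.34, 0.51, 0, 0, 0, 0, -0.48, 0.5, 0, 0, 0, 0, -0.61, 0.44, 0, 0, 0, 0, -0.71, 0.35, 0, 0, 0, 0, -0.77, 0.22, 0, 0, 0, 0]}}

```text
time_s: 44.82
eef_pos: [0.5095, 0.0849, 0.124]
eef_rot: [-0.005, 0.896, -0.443, 0.006]
wrist_force: [14.2, 4.6, 2.9]
opening: 0.154
grasp_force: 61.1
```

```bash
python3 - <<'E'
from h import *
c=shot("wrist","st1");h=cv2.cvtColor(c["pixels"],cv2.COLOR_RGB2HSV)
m=cv2.inRange(h,(3,110,40),(16,255,235)); a,l,s,ct=cv2.connectedComponentsWithStats(m)
b=np.array([.523,.079])
for i in range(1,a):
    if s[i,4]>30: p=px(c,*ct[i],.02)[:2]; print(s[i],((p-b)*1000).round(0))
E
```

```text
[371   0  22  34  98] [  38. -143.]
[562   0  31  36 225] [ -81. -234.]
[581   1  13  15  54] [ -82. -241.]
[121  30  31  15 180] [184. -15.]
[590  36  35  24 179] [-116. -234.]
[622  38  11  10  31] [-127. -245.]
[ 21  77  36  42 112] [231.  76.]
[ 66  82  23  25 113] [203.  54.]
[312 160  21  20 255] [  2. -20.]
[330 169  33  31 465] [-23. -23.]
[262 172  16  15 181] [34. 15.]
[ 300  200   63  145 4490] [-65.  66.]
```

A caramel is briefly wedged between tip and wall, with 14 N on the tool. I'll continue on a 14 mm radius.

Emit:
{"api": "move_arm", "payload": {"plan": [0.12, -0.03, 0, 0, 0, 0, 0.11, -0.13, 0, 0, 0, 0, 0.13, -0.22, 0, 0, 0, 0, 0.19, -0.3, 0, 0, 0, 0, 0.27, -0.36, 0, 0, 0, 0, 0.36, -0.39, 0, 0, 0, 0, 0.46, -0.38, 0, 0, 0, 0, 0.55, -0.34, 0, 0, 0, 0, 0.62, -0.28, 0, 0, 0, 0, 0.66, -0.18, 0, 0, 0, 0]}}

```text
time_s: 46.12
eef_pos: [0.5371, 0.0752, 0.1207]
eef_rot: [0.0, 0.897, -0.442, -0.0]
wrist_force: [-0.5, 0.4, -1.8]
opening: 0.155
grasp_force: 59.2
```

Emit:
{"api": "move_arm", "payload": {"plan": [0.01, 0.1, 0, 0, 0, 0, -0.01, 0.19, 0, 0, 0, 0, -0.07, 0.27, 0, 0, 0, 0, -0.15, 0.33, 0, 0, 0, 0, -0.24, 0.36, 0, 0, 0, 0, -0.34, 0.35, 0, 0, 0, 0, -0.43, 0.31, 0, 0, 0, 0, -0.5, 0.25, 0, 0, 0, 0, -0.54, 0.15, 0, 0, 0, 0]}}

```text
time_s: 47.25
eef_pos: [0.51, 0.0822, 0.1209]
eef_rot: [-0.0, 0.897, -0.442, 0.0]
wrist_force: [0.8, 3.0, 0.3]
opening: 0.154
grasp_force: 59.2
```

```bash
python3 - <<'E'
from h import *
c=shot("wrist","st2");h=cv2.cvtColor(c["pixels"],cv2.COLOR_RGB2HSV)
m=cv2.inRange(h,(3,110,40),(16,255,235))[140:250,230:400]; a,l,s,ct=cv2.connectedComponentsWithStats(m)
b=np.array([.523,.079])
for i in range(1,a):
    if s[i,4]>30: p=px(c,ct[i][0]+230,ct[i][1]+140,.02)[:2]; print(s[i],((p-b)*1000).round(0))
E
```

```text
[ 79  23  21  20 256] [  2. -20.]
[  68   32   64   78 1925] [-33.   3.]
[ 29  35  16  15 183] [34. 15.]
```

```bash
python3 - <<'E'
from h import *
import pickle
a=cv2.imread("pics/g_wrist.png"); h=cv2.cvtColor(a,cv2.COLOR_BGR2HSV)
m=cv2.inRange(h,(3,110,40),(16,255,220))
for r in range(196,232,3): x=np.flatnonzero(m[r,295:345]); print(r,(x.min()+295,x.max()+295) if len(x) else None,end="; ")
# camera pose of that frame rebuilt from the present frame
c=ctrl.camera("wrist"); o=ctrl.get_obs(); print(o["eef_pos"],o["eef_rot"])
d=np.array([.3964,.2542,.2808])-o["eef_pos"]; c=dict(c); c["origin"]=np.array(c["origin"])+d
ax=np.array([np.cos(-.916),np.sin(-.916)]); t=np.array([.3964,.2542])
for s in (-.01,-.005,0,.005,.01):
    print(s,[np.round(proj(c,(*(t+ax*(s+k)),z)),1) for k,z in((0,.176),(.008,.176),(-.008,.176))])
s=cv2.imread("pics/st2.png"); print()
h=cv2.cvtColor(s,cv2.COLOR_BGR2HSV); m=cv2.inRange(h,(3,110,40),(16,255,235))
for r in range(156,260,2): print(r,"".join("#" if v else "." for v in m[r,240:380:2]))
E
```

```text
196 None; 199 (np.int64(315), np.int64(320)); 202 (np.int64(311), np.int64(324)); 205 (np.int64(310), np.int64(324)); 208 (np.int64(309), np.int64(325)); 211 (np.int64(309), np.int64(325)); 214 (np.int64(309), np.int64(325)); 217 (np.int64(309), np.int64(325)); 220 (np.int64(309), np.int64(325)); 223 (np.int64(309), np.int64(325)); 226 (np.int64(310), np.int64(325)); 229 (np.int64(309), np.int64(325)); [0.51049015 0.08200179 0.12119041] [-5.13360426e-04  8.96701503e-01 -4.42635083e-01  5.77618755e-04]
-0.01 [array([316.1, 211. ]), array([316.1, 203. ]), array([316.1, 218.9])]
-0.005 [array([316.1, 206. ]), array([316. , 197.9]), array([316.1, 214. ])]
0 [array([316.1, 200.9]), array([316. , 192.7]), array([316.1, 209. ])]
0.005 [array([316. , 195.8]), array([316. , 187.5]), array([316.1, 204. ])]
0.01 [array([316. , 190.6]), array([316. , 182.2]), array([316.1, 198.9])]

156 ......................................................................
158 ......................................................................
160 ..............................................................
[... 2983 characters left out ...]
.........................
242 .................................###########..........................
244 .................................###########..........................
246 .................................############.........................
248 .................................############.........................
250 .................................############.........................
252 .................................############.........................
254 .................................############.........................
256 .................................############.........................
258 .................................############.........................
```

The held spurtle's tip sits about 5 mm toward -tool x from the TCP, so my circle was off centre. I'm correcting the centre by (+3,-4) mm and stirring further at 18 mm.

Emit:
{"api": "move_arm", "payload": {"plan": [-0.02, -0.06, 0, 0, 0, 0, -0.03, -0.19, 0, 0, 0, 0, 0.0, -0.3, 0, 0, 0, 0, 0.07, -0.41, 0, 0, 0, 0, 0.17, -0.48, 0, 0, 0, 0, 0.29, -0.52, 0, 0, 0, 0, 0.41, -0.51, 0, 0, 0, 0, 0.53, -0.46, 0, 0, 0, 0, 0.62, -0.37, 0, 0, 0, 0, 0.67, -0.26, 0, 0, 0, 0]}}

```text
time_s: 48.6
eef_pos: [0.5435, 0.0696, 0.1205]
eef_rot: [0.0, 0.897, -0.442, -0.0]
wrist_force: [-0.1, -0.4, -0.9]
opening: 0.155
grasp_force: 59.2
```

```bash
cat > seg.py <<'E'
from h import *
import sys
c=shot("wrist",sys.argv[1]); h=cv2.cvtColor(c["pixels"],cv2.COLOR_RGB2HSV); m=cv2.inRange(h,(3,110,40),(16,255,235))
o=ctrl.get_obs()["eef_pos"]; b=np.array([.523,.079]); T=(o[:2]+np.array([-.0032,.0042])-b)*1000; print("tip rel",T.round(0))
# map in mm around the bowl centre at z=.018, 3 mm cells: rows +x at top, columns +y at left
for x in range(54,-57,-4):
    print("%4d"%x,"".join("T" if np.hypot(x-T[0],y-T[1])<4 else ("#" if (lambda p:0<=p[0]<640 and 0<=p[1]<400 and m[int(p[1]),int(p[0])])(proj(c,(b[0]+x/1000,b[1]+y/1000,.018))) else ("." if np.hypot(x,y)<48 else " ")) for y in range(56,-57,-2)))
E
python3 seg.py st3
```

```text
tip rel [17. -5.]
  54                                                          
  50                                                          
  46                       .............                      
  42                  .......................                 
  38               ....######...................              
  34             .....#######.....................            
  30           .......#######.......................          
  26         ...........#.............................        
  22        ...........................................       
  18       .......................TTTT.......######.....      
  14       ..................###...TT......##########...      
  10      ................########..........#########....     
   6      .............###########.........##########....     
   2      ..........#############...........#######......     
  -2      .....################.............#######......     
  -6      ...#################.............########......     
 -10     #################................##########.....     
 -14  ###################..............#############....      
 -18 ###################............#################...      
 -22 #################.............##########...#######       
 -26 ##############................##########...#######       
 -30 #############..................###########..#####        
 -34 ##########  .....................###########.            
 -38 ########      ....................###########            
 -42 #######          .................##########             
 -46 #####                 ..######..... #######              
 -50 ###                    ########      ###                 
 -54 #                      #######
```

Emit:
{"api": "move_arm", "payload": {"plan": [0.01, 0.13, 0, 0, 0, 0, -0.02, 0.24, 0, 0, 0, 0, -0.09, 0.35, 0, 0, 0, 0, -0.19, 0.42, 0, 0, 0, 0, -0.31, 0.46, 0, 0, 0, 0, -0.43, 0.45, 0, 0, 0, 0, -0.55, 0.4, 0, 0, 0, 0, -0.64, 0.31, 0, 0, 0, 0, -0.69, 0.2, 0, 0, 0, 0]}}

```text
time_s: 49.78
eef_pos: [0.5087, 0.0789, 0.1208]
eef_rot: [0.0, 0.897, -0.442, 0.0]
wrist_force: [0.4, 1.2, -2.0]
opening: 0.156
grasp_force: 59.2
```

```bash
python3 seg.py st4
```

```text
tip rel [-18.   4.]
  54                                                          
  50                                                          
  46                       .............                      
  42                  .......................                 
  38               ....#####....................              
  34             .....#######.....................            
  30           .......#######.......................          
  26         .........................................        
  22        ...........................................       
  18       ..................................###..#.....      
  14       .................................#......##...      
  10      ..................................##.....#.....     
   6      .................................####...###....     
   2      ...................................######......     
  -2      ...................................#####.......     
  -6      ................................####...##......     
 -10      ................................####...###.....     
 -14       ....................TT......#######....##....      
 -18       ...................TTTT..#################...      
 -22        ...........######......##########...#######       
 -26         ####...##########......#########...#######       
 -30          ###.###########........##########...###         
 -34         ###############............####..###.            
 -38      ################.............###.....###            
 -42   #################................####.  ##             
 -46 ################      ..######..... ######               
 -50 ###############        #######                           
 -54 ##############         #######
```

```bash
python3 - <<'E'
from h import *
for f in ("g_wrist","st4"):
    a=cv2.imread("pics/%s.png"%f); h=cv2.cvtColor(a,cv2.COLOR_BGR2HSV); m=cv2.inRange(h,(3,110,40),(16,255,220))
    print(f,[(r,np.flatnonzero(m[r,285:350])[[0,-1]]+285) for r in list(range(196,350,7)) if m[r,285:350].any()], np.flatnonzero(m[:,318])[[0,-1]], [ (r,m[r,316:322].sum()//255) for r in range(336,352,2)])
c=ctrl.camera("wrist"); o=ctrl.get_obs(); Rt=R.from_quat(np.array(o["eef_rot"])[[1,2,3,0]]).as_matrix(); p=np.array(o["eef_pos"])
G=p-Rt[:,2]*.019
for tilt in (0,5,10,-5):
  for sl in (0,.01,.02):
    d=R.from_rotvec(Rt[:,1]*np.radians(tilt)).as_matrix()@(-Rt[:,2]); xx=np.cross(Rt[:,1],d)
    tip=G-d*(.124-sl); end=tip+d*.17
    f=lambda q:round(proj(c,q)[1],0)
    print(tilt,sl,"tip rows",f(tip+xx*.008),f(tip-xx*.008),"end rows",f(end+xx*.013),f(end-xx*.013))
E
```

```text
g_wrist [(203, array([311, 324])), (210, array([309, 325])), (217, array([309, 325])), (224, array([310, 325])), (231, array([309, 325])), (238, array([308, 327])), (245, array([306, 329])), (252, array([306, 329])), (259, array([305, 330])), (266, array([304, 330])), (273, array([304, 331])), (280, array([303, 331])), (287, array([302, 333])), (294, array([301, 334])), (301, array([301, 324])), (308, array([299, 336])), (315, array([300, 336])), (322, array([300, 336])), (329, array([300, 335])), (336, array([300, 335])), (343, array([313, 323]))] [  0 343] [(336, np.uint64(6)), (338, np.uint64(6)), (340, np.uint64(6)), (342, np.uint64(6)), (344, np.uint64(0)), (346, np.uint64(0)), (348, np.uint64(0)), (350, np.uint64(0))]
st4 [(196, array([323, 345])), (203, array([323, 345])), (217, array([311, 323])), (224, array([309, 349])), (231, array([309, 349])), (238, array([297, 325])), (245, array([306, 328])), (252, array([306, 329])), (259, array([305, 330])), (266, array([305, 331])), (273, array([304, 331])), (280, array([303, 332])), (287, array([302, 334])), (294, array([300, 335])
[... 245 characters left out ...]
p.uint64(6)), (342, np.uint64(6)), (344, np.uint64(2)), (346, np.uint64(0)), (348, np.uint64(0)), (350, np.uint64(0))]
0 0 tip rows 209.0 193.0 end rows 374.0 315.0
0 0.01 tip rows 213.0 196.0 end rows 401.0 338.0
0 0.02 tip rows 216.0 199.0 end rows 435.0 367.0
5 0 tip rows 198.0 182.0 end rows 379.0 327.0
5 0.01 tip rows 202.0 185.0 end rows 408.0 353.0
5 0.02 tip rows 206.0 189.0 end rows 443.0 386.0
10 0 tip rows 187.0 171.0 end rows 383.0 338.0
10 0.01 tip rows 192.0 175.0 end rows 412.0 367.0
10 0.02 tip rows 197.0 179.0 end rows 448.0 403.0
-5 0 tip rows 220.0 204.0 end rows 368.0 303.0
-5 0.01 tip rows 223.0 206.0 end rows 393.0 322.0
-5 0.02 tip rows 226.0 209.0 end rows 424.0 346.0
```

```bash
sed -i 's/(3,110,40)/(2,90,18)/' seg.py; python3 seg.py st5
```

```text
tip rel [-17.   4.]
  54                                                          
  50                                                          
  46                       .............                      
  42                  .......................                 
  38               ....#####....................              
  34             .....#######.....................            
  30           ........######.......................          
  26         .............#...........................        
  22        ...........................................       
  18       .................................#####.#.....      
  14       ................................###.....##...      
  10      ..................................###....##....     
   6      .................................####....##....     
   2      ...................................######......     
  -2      ...................................######......     
  -6      ................................####...##......     
 -10      ................................####....##.....     
 -14       ...................TTT......######.....##....      
 -18       ...................TTT...#################...      
 -22        #..........######......##########...#######       
 -26         ###....##########.....##########...#######       
 -30          ###.############.......##########..####         
 -34         ###############...........#####.####.            
 -38      #################............####....###            
 -42  #################.................####.  ###            
 -46 ################      ..######..... ######               
 -50 ###############        #######                           
 -54 ##############         #######
```

Emit:
{"api": "move_arm", "payload": {"plan": [-0.11, -0.05, 0, 0, 0, 0, -0.12, -0.19, 0, 0, 0, 0, -0.09, -0.32, 0, 0, 0, 0, -0.01, -0.44, 0, 0, 0, 0, 0.1, -0.52, 0, 0, 0, 0, 0.23, -0.56, 0, 0, 0, 0]}}

```text
time_s: 50.68
eef_pos: [0.5211, 0.0509, 0.1208]
eef_rot: [0.0, 0.897, -0.442, 0.0]
wrist_force: [-0.3, 0.2, 0.2]
opening: 0.158
grasp_force: 59.2
```

```bash
python3 seg.py st6
```

```text
tip rel [ -4. -24.]
  54                                                          
  50                                                          
  46                       .............                      
  42                  .......................                 
  38               ....#####....................              
  34             .....########....................            
  30           .......#######.......................          
  26         ............#............................        
  22        ...........................................       
  18       ................................#########....      
  14       ...............................##########....      
  10      .................................#########.....     
   6      .................................##########....     
   2      .....................................########..     
  -2      ..................................TTT#####.###.     
  -6      .............................#####TTT#########.     
 -10      ............................################...     
 -14       ............................#########.######.      
 -18       ....................################..#######      
 -22        .................#############.......#######      
 -26         ...........###############.............#.        
 -30           ......#################...#######....          
 -34             ##################....##########.            
 -38         ####################......###########            
 -42     ######################.........#########             
 -46 #########################.......... #####                
 -50 #######################                                  
 -54 #####################
```

The pieces are being pushed along now, with low forces. I'll continue with full rounds at 22 mm about the corrected centre.

Emit:
{"api": "move_arm", "payload": {"plan": [0.15, -0.03, 0, 0, 0, 0, 0.29, 0.03, 0, 0, 0, 0, 0.4, 0.14, 0, 0, 0, 0, 0.46, 0.28, 0, 0, 0, 0, 0.48, 0.43, 0, 0, 0, 0, 0.44, 0.58, 0, 0, 0, 0, 0.36, 0.7, 0, 0, 0, 0, 0.23, 0.79, 0, 0, 0, 0, 0.09, 0.84, 0, 0, 0, 0]}}

```text
time_s: 51.85
eef_pos: [0.525, 0.0934, 0.1211]
eef_rot: [-0.0, 0.897, -0.442, 0.001]
wrist_force: [4.6, -3.2, 0.8]
opening: 0.157
grasp_force: 59.5
```

```bash
python3 seg.py st7
```

```text
tip rel [-1. 19.]
  54                                                          
  50                                                          
  46                       .............                      
  42                  .......................                 
  38               ....#####....................              
  34             .....#######.....................            
  30           ........######.......................          
  26         .........................................        
  22        ................................#####......       
  18       ..............................######.##......      
  14       ...............................#########.....      
  10      ................................#########......     
   6      ................................############...     
   2      .............TT.............#################..     
  -2      ............TTTT...........##################..     
  -6      ............................#################..     
 -10      ............................########.#######...     
 -14      ########.....................##........######.      
 -18   ############..............................#######      
 -22 #############...............................#######      
 -26 ### #######....................................#.        
 -30 ############........................#######....          
 -34 ########### .......................#########.            
 -38 #######       .....................#########             
 -42 ###              ..................##########            
 -46 ##                    ..#####......  #####               
 -50                         ######                           
 -54                        #######
```

Emit:
{"api": "move_arm", "payload": {"plan": [-0.15, -0.01, 0, 0, 0, 0, -0.29, -0.07, 0, 0, 0, 0, -0.4, -0.18, 0, 0, 0, 0, -0.47, -0.32, 0, 0, 0, 0, -0.48, -0.47, 0, 0, 0, 0, -0.45, -0.62, 0, 0, 0, 0, -0.36, -0.74, 0, 0, 0, 0, -0.24, -0.83, 0, 0, 0, 0, -0.09, -0.88, 0, 0, 0, 0]}}

```text
time_s: 53.02
eef_pos: [0.5205, 0.049, 0.1204]
eef_rot: [0.0, 0.897, -0.442, -0.001]
wrist_force: [-0.2, 0.0, 0.5]
opening: 0.156
grasp_force: 59.2
```

```bash
python3 seg.py st8
```

```text
tip rel [ -5. -26.]
  54                                                          
  50                                                          
  46                       .............                      
  42                  .......................                 
  38               ....#####....................              
  34             .....#######.....................            
  30           ........#######......................          
  26         ............##...........................        
  22        ...............................#######.....       
  18       ..............................#####.####.....      
  14       ..............................##########.....      
  10      ...............................#########.......     
   6      ...............................#####.#######...     
   2      ...........................##################..     
  -2      ...........................########TTT#######..     
  -6      ...........................########TTT#######..     
 -10      ...........................########..#######...     
 -14       .........................##...........#######      
 -18       ......................########........#######      
 -22        ..................###########...####.######       
 -26         ............####.###########.#########...        
 -30           .......#################..##########.          
 -34             .##################.....#########            
 -38           ###################.......#########            
 -42        #####################............                 
 -46  #########################.........                      
 -50 #########################         ##                     
 -54 #######################         ###
```

```bash
python3 - <<'E'
from h import *
for f in ("g_wrist","st1","st2","st7","st8"):
    a=cv2.imread("pics/%s.png"%f)[:,:,::-1]
    print(f,[(r,tuple(int(v) for v in a[r,317])) for r in range(190,236,4)])
c=ctrl.camera("wrist"); o=ctrl.get_obs(); Rt=R.from_quat(np.array(o["eef_rot"])[[1,2,3,0]]).as_matrix(); p=np.array(o["eef_pos"])
G=p-Rt[:,2]*.019
for tilt in (-4,-8,-12):
  for L in (.124,.116,.108):
    d=R.from_rotvec(Rt[:,1]*np.radians(tilt)).as_matrix()@(-Rt[:,2]); xx=np.cross(Rt[:,1],d); tip=G-d*L
    f=lambda q:round(proj(c,q)[1],1)
    print(tilt,L,"edge",f(tip-xx*.008),"step34",f(tip+d*.034-xx*.0065),"grip92",f(tip+d*.092-xx*.013),"tip off mm",((tip-p)*1000).round(0))
E
```

```text
g_wrist [(190, (108, 101, 94)), (194, (107, 98, 90)), (198, (96, 80, 71)), (202, (73, 44, 21)), (206, (76, 44, 20)), (210, (73, 42, 20)), (214, (74, 47, 22)), (218, (74, 45, 20)), (222, (72, 38, 16)), (226, (64, 37, 19)), (230, (58, 32, 13)), (234, (80, 46, 24))]
st1 [(190, (238, 240, 200)), (194, (239, 242, 202)), (198, (238, 241, 201)), (202, (238, 240, 201)), (206, (238, 240, 200)), (210, (239, 241, 201)), (214, (84, 56, 35)), (218, (80, 47, 20)), (222, (70, 43, 19)), (226, (69, 40, 16)), (230, (70, 43, 25)), (234, (68, 43, 15))]
st2 [(190, (239, 242, 202)), (194, (238, 242, 200)), (198, (240, 242, 205)), (202, (239, 242, 203)), (206, (240, 242, 203)), (210, (240, 243, 204)), (214, (95, 69, 47)), (218, (76, 44, 21)), (222, (69, 44, 22)), (226, (67, 40, 22)), (230, (65, 34, 15)), (234, (68, 41, 21))]
st7 [(190, (228, 231, 185)), (194, (228, 231, 185)), (198, (230, 232, 188)), (202, (229, 232, 187)), (206, (230, 232, 187)), (210, (229, 232, 187)), (214, (228, 233, 188)), (218, (230, 233, 188)), (222, (176, 161, 126)), (226, (60, 39, 19)), (230, (61, 40, 17)), (234, (61, 37, 19))]
st
[... 248 characters left out ...]
, (234, (62, 37, 19))]
-4 0.124 edge 201.9 step34 213.4 grip92 229.2 tip off mm [  -5.    7. -105.]
-4 0.116 edge 203.9 step34 216.1 grip92 233.8 tip off mm [ -5.   6. -97.]
-4 0.108 edge 206.1 step34 219.1 grip92 238.8 tip off mm [ -5.   6. -89.]
-8 0.124 edge 210.7 step34 220.6 grip92 232.3 tip off mm [ -11.   14. -104.]
-8 0.116 edge 212.4 step34 222.9 grip92 236.0 tip off mm [-10.  13. -96.]
-8 0.108 edge 214.2 step34 225.4 grip92 240.1 tip off mm [ -9.  12. -88.]
-12 0.124 edge 219.5 step34 227.9 grip92 235.4 tip off mm [ -16.   20. -102.]
-12 0.116 edge 220.9 step34 229.8 grip92 238.4 tip off mm [-15.  19. -94.]
-12 0.108 edge 222.4 step34 231.8 grip92 241.6 tip off mm [-14.  18. -87.]
```

The spurtle has tilted about 12° in the pads: its tip edge in the image went from row 199 to row 223. I'll measure the bowl floor's centre with code before straightening it.

```bash
python3 - <<'E'
from h import *
c=shot("wrist"); a=c["pixels"].astype(int)
b=np.array([.523,.079]); N=120
xs=np.arange(-60,61,1.0)
g=np.zeros((121,121,3),np.uint8)
for i,x in enumerate(xs[::-1]):
    for j,y in enumerate(xs[::-1]):
        u,v=proj(c,(b[0]+x/1000,b[1]+y/1000,.009)); g[i,j]=a[int(np.clip(v,0,399)),int(np.clip(u,0,639))]
v=g.max(2)
for i in range(0,121,5): print("%4d"%xs[::-1][i]," ".join("%3d"%k for k in v[i,::6]))
m=(v>185)&(g[:,:,2]>120)
pts=np.argwhere(cv2.morphologyEx(m.astype(np.uint8),cv2.MORPH_OPEN,np.ones((3,3))))
ctr,r=cv2.minEnclosingCircle(pts[:,::-1].astype(np.float32)); print("centre x,y rel",60-ctr[1],60-ctr[0],r)
E
```

```text
60 156 151 149 147 149 141 138 136 129 126 125 116 118 109 106 102  90 118 232 233 208
  55 152 155 152 150 150 145 141 141 136 134 126 123 115 116 107 102  92  86 226 232 234
  50 107 160 155 152 149 155 147 142 142 140 132 126 123 118 110 106 101  84  79 229 232
  45 111 112 111 164 155 167 166 168 170 164 162 147 133 119 115 107 102  98  85 223 232
  40 113 111 111 110 114 122 180 102 231 232 231 222 160 140 114 116 103 101  87  84 229
  35 112 113 116 117 126 131 139 155  99 231 230 231 231 229 141 121 107 103  84  87 196
  30 115 118 115 128 153 167  89 141 107 232 230 231 230 230 231 145 116 105 101  94  83
  25 116 118 124 142 168 169 167  82 171 231 231 233 230 233 233 232 136 109 102  88  85
  20 118 123 128 166 169 167 168 166 169 231 231 229 152 202 221 108 217 118 101  87  87
  15 122 127 163 165 164 166 165 166 165 166 229 229 167 225 230 138 232 148 101  89  91
  10 127 136 166 168 167 164 166 165 165 165 167 229 181 221 227 121 231 181 108  95  89
   5 127 141 164 167 162 165 168 169 164 164 229 171  78 150 154  92 109 229 127  98  90
   0 132 156 164 165 168 166 167 1
[... 491 characters left out ...]
  99  94
 -30  18  63  77  78  78   9  20  66  67  65  64  64 168 206 210 137 235 155 109 101  97
 -35  17  19  82  62  12  68  67  69  68  65  60 140 121 184 231 154 233 143 110 103  99
 -40  24  63  52  33  65  64  65  70  72  66 168 171 127 137 227 119 162 131 117 100 100
 -45  16  31  63  68  63  67  73  76  68  62  20 101 171 192 190 230 147 118 103 102  99
 -50  40  69  66  66  70  75  71  67  63  17  95  93 111 231 223 155 131 119 109 102  97
 -55  61  37  69  67  69  68  73  64  17  93  96  97 230 190 155 140 124 118 111 104  97
 -60  75  59  56  70  75  66  72  19  88  93  92  86 172 176 141 132 125 118 107 101  97
centre x,y rel 2.009143829345703 -35.47642517089844 62.2114372253418
```

Emit:
{"api": "move_arm", "payload": {"plan": [-0.1, 0.12, 0.02, -0.058, -0.045, 0, -0.2, 0.25, 0.05, -0.116, -0.09, 0, -0.29, 0.37, 0.07, -0.174, -0.134, 0, -0.29, 0.37, 0.07, -0.174, -0.134, 0, -0.29, 0.37, 0.07, -0.174, -0.134, 0]}}

```text
time_s: 53.8
eef_pos: [0.5063, 0.0679, 0.1245]
eef_rot: [0.048, 0.892, -0.439, 0.098]
wrist_force: [0.0, 0.4, -0.8]
opening: 0.16
grasp_force: 59.2
```

```bash
cat > tip.py <<'E'
from h import *
import sys
from scipy.optimize import brentq
# tip position from the image row of its front edge (rod turns about tool y in the pads)
F=np.array([.516,.082])
def tip(c,L=.124):
    o=ctrl.get_obs(); Rt=R.from_quat(np.array(o["eef_rot"])[[1,2,3,0]]).as_matrix(); p=np.array(o["eef_pos"]); G=p-Rt[:,2]*.019
    a=c["pixels"].astype(int); col=a[:,312:323].mean(1); dark=(col.max(1)<100)&(col[:,0]>col[:,2]+20)
    r=245
    while dark[r-1] or dark[r-2]: r-=1
    def g(t):
        d=R.from_rotvec(Rt[:,1]*t).as_matrix()@(-Rt[:,2]); xx=np.cross(Rt[:,1],d); tp=G-d*L; return tp,d,proj(c,tp-xx*.008)[1]
    t=brentq(lambda t:g(t)[2]-r,-.6,.4); tp,d,_=g(t); return r,np.degrees(t),tp,np.degrees(np.arccos(d[2])),p
if __name__=="__main__":
    c=shot("wrist",sys.argv[1]); r,t,tp,lean,p=tip(c)
    print("row",r,"tilt",round(t,1),"lean",round(lean,1),"tip rel F mm",((tp[:2]-F)*1000).round(1),"z",tp[2].round(4),"off",((tp-p)*1000).round(1))
E
python3 tip.py t1; python3 - <<'E'
import numpy as np
P=np.array([-12.6,-9.9])
for k0 in range(3):
    a=np.radians(238+20*9*k0+20*np.arange(9)); Q=20*np.c_[np.cos(a),np.sin(a)]
    print(((Q-P)/50).round(2).tolist()); P=Q[-1]
E
```

```text
row 224 tilt -14.5 lean 1.9 tip rel F mm [-14.4  -7.8] z 0.0191 off [  -5.     6.6 -105.4]
[[0.04, -0.14], [0.17, -0.19], [0.31, -0.2], [0.44, -0.16], [0.55, -0.07], [0.62, 0.05], [0.65, 0.18], [0.63, 0.32], [0.57, 0.44]]
[[-0.1, 0.09], [-0.23, 0.14], [-0.37, 0.15], [-0.5, 0.11], [-0.61, 0.02], [-0.69, -0.1], [-0.71, -0.23], [-0.7, -0.37], [-0.63, -0.49]]
[[0.1, -0.09], [0.23, -0.14], [0.37, -0.15], [0.5, -0.11], [0.61, -0.02], [0.69, 0.1], [0.71, 0.23], [0.7, 0.37], [0.63, 0.49]]
```

Straightened: lean is now 1.9°, with the tip at (-14,-8) mm from the floor centre. Now a full round centred on the floor.

Emit:
{"api": "move_arm", "payload": {"plan": [0.04, -0.16, 0, 0, 0, 0, 0.17, -0.22, 0, 0, 0, 0, 0.32, -0.23, 0, 0, 0, 0, 0.46, -0.19, 0, 0, 0, 0, 0.57, -0.1, 0, 0, 0, 0, 0.65, 0.02, 0, 0, 0, 0, 0.68, 0.15, 0, 0, 0, 0, 0.66, 0.29, 0, 0, 0, 0, 0.6, 0.41, 0, 0, 0, 0]}}

```text
time_s: 54.98
eef_pos: [0.5341, 0.0872, 0.1238]
eef_rot: [0.051, 0.892, -0.439, 0.097]
wrist_force: [-8.4, -5.4, 3.0]
opening: 0.155
grasp_force: 60.4
```

```bash
python3 tip.py t2
```

```text
row 224 tilt -13.8 lean 1.3 tip rel F mm [13.  11.1] z 0.0182 off [  -4.7    5.1 -105.4]
```

Emit:
{"api": "move_arm", "payload": {"plan": [-0.1, 0.09, 0, 0, 0, 0, -0.23, 0.14, 0, 0, 0, 0, -0.37, 0.15, 0, 0, 0, 0, -0.5, 0.11, 0, 0, 0, 0, -0.61, 0.02, 0, 0, 0, 0, -0.69, -0.1, 0, 0, 0, 0, -0.71, -0.23, 0, 0, 0, 0, -0.7, -0.37, 0, 0, 0, 0, -0.63, -0.49, 0, 0, 0, 0]}}

```text
time_s: 56.15
eef_pos: [0.5048, 0.0634, 0.1243]
eef_rot: [0.048, 0.891, -0.44, 0.098]
wrist_force: [0.1, 2.7, 0.4]
opening: 0.157
grasp_force: 59.5
```

```bash
python3 tip.py t3; sed -i 's/^o=ctrl.*$/from tip import tip\nb=np.array([.516,.082]); T=(tip(c)[2][:2]-b)*1000/' seg.py; python3 seg.py t3b
```

```text
row 224 tilt -14.6 lean 2.0 tip rel F mm [-15.6 -12.1] z 0.0192 off [  -5.     6.9 -105.4]
  54                                                          
  50                                                          
  46                 ####  .............                      
  42                #######.........#######..                 
  38               .#######........#########....              
  34             .....###...........#####.###.....            
  30           ...########..........########........          
  26         ....##########............##.............        
  22        ......#########............................       
  18       .......#########....................######...      
  14       ..................................######.##..      
  10      ..................................#######.##...     
   6      ...................................#########...     
   2      ........................................###....     
  -2      ........................................######.     
  -6      .......................................#######.     
 -10      ............................#####.......######.     
 -14       ........................###TTTT##..######....      
 -18       .....................######TTT#######..####..      
 -22        ...............################.#####...##.       
 -26         ...........#################...#########.        
 -30           .....##################.........#####          
 -34            ######################............            
 -38       #########################............              
 -42    ##########################...........                 
 -46  ##########################........                      
 -50 #########################                                
 -54 #######################
```

The map now shows the pieces moved round the perimeter and the tip where expected. Three more rounds.

Emit:
{"api": "move_arm", "payload": {"plan": [0.1, -0.09, 0, 0, 0, 0, 0.23, -0.14, 0, 0, 0, 0, 0.37, -0.15, 0, 0, 0, 0, 0.5, -0.11, 0, 0, 0, 0, 0.61, -0.02, 0, 0, 0, 0, 0.69, 0.1, 0, 0, 0, 0, 0.71, 0.23, 0, 0, 0, 0, 0.7, 0.37, 0, 0, 0, 0, 0.63, 0.49, 0, 0, 0, 0]}}

```text
time_s: 57.38
eef_pos: [0.5358, 0.0889, 0.1243]
eef_rot: [0.048, 0.892, -0.439, 0.098]
wrist_force: [-0.1, -0.6, -1.0]
opening: 0.159
grasp_force: 59.4
```

Emit:
{"api": "move_arm", "payload": {"plan": [-0.1, 0.09, 0, 0, 0, 0, -0.23, 0.14, 0, 0, 0, 0, -0.37, 0.15, 0, 0, 0, 0, -0.5, 0.11, 0, 0, 0, 0, -0.61, 0.02, 0, 0, 0, 0, -0.69, -0.1, 0, 0, 0, 0, -0.71, -0.23, 0, 0, 0, 0, -0.7, -0.37, 0, 0, 0, 0, -0.63, -0.49, 0, 0, 0, 0]}}

```text
time_s: 58.5
eef_pos: [0.5045, 0.0641, 0.1243]
eef_rot: [0.048, 0.891, -0.44, 0.098]
wrist_force: [-0.1, 4.5, 1.4]
opening: 0.157
grasp_force: 59.9
```

```bash
python3 tip.py t4; python3 seg.py t4b
```

```text
row 228 tilt -16.4 lean 3.9 tip rel F mm [-18.4  -8.4] z 0.0193 off [  -7.5   10.1 -105.2]
  54                                                          
  50                                                          
  46                 ####  .............                      
  42                #######........#########.                 
  38               .#######.......#########.....              
  34             .....###..........####.####......            
  30           ..#####..............#######.#######.          
  26         ...#########..................##########.        
  22        ...##########..................######..##..       
  18       .....########.....................#######....      
  14       .........#.........................###.......      
  10      ...............................................     
   6      ...............................................     
   2      ..........................................####.     
  -2      ........................................########    
  -6      ........................................#######     
 -10      ...................................###########.     
 -14       ........................######...#####.####..      
 -18       ......................###TTTT###.######.###..      
 -22        ...............###############...#######...       
 -26         ..........##################......##.....        
 -30           .....##################..............          
 -34            #######################...........            
 -38       #########################............              
 -42    ##########################...........                 
 -46  ##########################........                      
 -50 #########################                                
 -54 #######################
```

Emit:
{"api": "move_arm", "payload": {"plan": [0.1, -0.09, 0, 0, 0, 0, 0.23, -0.14, 0, 0, 0, 0, 0.37, -0.15, 0, 0, 0, 0, 0.5, -0.11, 0, 0, 0, 0, 0.61, -0.02, 0, 0, 0, 0, 0.69, 0.1, 0, 0, 0, 0, 0.71, 0.23, 0, 0, 0, 0, 0.7, 0.37, 0, 0, 0, 0, 0.63, 0.49, 0, 0, 0, 0]}}

```text
time_s: 59.72
eef_pos: [0.5358, 0.0889, 0.1243]
eef_rot: [0.048, 0.892, -0.439, 0.098]
wrist_force: [0.5, 0.7, -0.1]
opening: 0.154
grasp_force: 59.5
```

Emit:
{"api": "move_arm", "payload": {"plan": [-0.1, 0.09, 0, 0, 0, 0, -0.23, 0.14, 0, 0, 0, 0, -0.37, 0.15, 0, 0, 0, 0, -0.5, 0.11, 0, 0, 0, 0, -0.61, 0.02, 0, 0, 0, 0, -0.69, -0.1, 0, 0, 0, 0, -0.71, -0.23, 0, 0, 0, 0, -0.7, -0.37, 0, 0, 0, 0, -0.63, -0.49, 0, 0, 0, 0]}}

```text
time_s: 60.85
eef_pos: [0.5042, 0.0634, 0.124]
eef_rot: [0.048, 0.891, -0.44, 0.098]
wrist_force: [-0.4, -0.4, -0.6]
opening: 0.155
grasp_force: 59.5
```

```bash
python3 tip.py t5
```

```text
row 238 tilt -21.0 lean 8.4 tip rel F mm [-24.5  -1.6] z 0.0201 off [ -13.5   17.6 -104.1]
```

The spurtle is leaning again (8°). I'll straighten it about its tip and do one more, wider round to be sure the pieces move on both sides.

Emit:
{"api": "move_arm", "payload": {"plan": [-0.1, 0.12, 0.02, -0.056, -0.043, 0, -0.19, 0.25, 0.04, -0.111, -0.085, 0, -0.19, 0.25, 0.04, -0.111, -0.085, 0, -0.19, 0.25, 0.04, -0.111, -0.085, 0]}}

```text
time_s: 61.4
eef_pos: [0.4954, 0.0764, 0.1264]
eef_rot: [0.079, 0.883, -0.435, 0.16]
wrist_force: [0.6, 0.2, -0.1]
opening: 0.155
grasp_force: 59.4
```

```bash
python3 tip.py t6; python3 seg.py t6b; python3 - <<'E'
import numpy as np
P=np.array([-24.5,-1.6])
for k0 in range(3):
    a=np.radians(204+20*9*k0+20*np.arange(9)); Q=24*np.c_[np.cos(a),np.sin(a)]
    print(((Q-P)/50).round(2).tolist()); P=Q[-1]
E
```

```text
row 239 tilt -21.2 lean 0.6 tip rel F mm [-25.2   0.5] z 0.0203 off [  -4.8    6.4 -106.2]
  54                                                          
  50                                                          
  46                 ####  ...........####                    
  42                #######........########..                 
  38               .#######........#########....              
  34             .#...####.........########....#..            
  30           .#####...............#######.########          
  26         .##########...................##########.        
  22        ..##########....................#########..       
  18       .....######.......................#######....      
  14       ........##..........................##.......      
  10      ...............................................     
   6      ...............................................     
   2      ...............................######....######     
  -2      ..............................######.###########    
  -6      ..............................##########.######     
 
[... 452 characters left out ...]
######################.#............              
 -42     ########################............                 
 -46  ##########################........                      
 -50 #########################                                
 -54 #######################                                  
[[0.05, -0.16], [0.14, -0.3], [0.28, -0.4], [0.44, -0.45], [0.61, -0.43], [0.76, -0.37], [0.88, -0.25], [0.95, -0.1], [0.97, 0.07]]
[[-0.04, 0.16], [-0.13, 0.3], [-0.27, 0.4], [-0.43, 0.44], [-0.59, 0.43], [-0.75, 0.36], [-0.87, 0.25], [-0.94, 0.1], [-0.96, -0.07]]
[[0.04, -0.16], [0.13, -0.3], [0.27, -0.4], [0.43, -0.44], [0.59, -0.43], [0.75, -0.36], [0.87, -0.25], [0.94, -0.1], [0.96, 0.07]]
```

Emit:
{"api": "move_arm", "payload": {"plan": [0.05, -0.16, 0, 0, 0, 0, 0.14, -0.3, 0, 0, 0, 0, 0.28, -0.4, 0, 0, 0, 0, 0.44, -0.45, 0, 0, 0, 0, 0.61, -0.43, 0, 0, 0, 0, 0.76, -0.37, 0, 0, 0, 0, 0.88, -0.25, 0, 0, 0, 0, 0.95, -0.1, 0, 0, 0, 0, 0.97, 0.07, 0, 0, 0, 0]}}

```text
time_s: 62.62
eef_pos: [0.5446, 0.0803, 0.1267]
eef_rot: [0.079, 0.882, -0.435, 0.161]
wrist_force: [-0.3, 0.2, -0.5]
opening: 0.152
grasp_force: 59.5
```

```bash
python3 tip.py t7
```

```text
row 245 tilt -23.3 lean 2.7 tip rel F mm [21.2  9.2] z 0.0207 off [  -7.4   10.1 -106.1]
```

Emit:
{"api": "move_arm", "payload": {"plan": [-0.04, 0.16, 0, 0, 0, 0, -0.13, 0.3, 0, 0, 0, 0, -0.27, 0.4, 0, 0, 0, 0, -0.43, 0.44, 0, 0, 0, 0, -0.59, 0.43, 0, 0, 0, 0, -0.75, 0.36, 0, 0, 0, 0, -0.87, 0.25, 0, 0, 0, 0, -0.94, 0.1, 0, 0, 0, 0, -0.96, -0.07, 0, 0, 0, 0]}}

```text
time_s: 63.8
eef_pos: [0.4978, 0.0761, 0.1287]
eef_rot: [0.077, 0.882, -0.435, 0.163]
wrist_force: [2.9, 1.3, 5.9]
opening: 0.15
grasp_force: 60.2
```

```bash
python3 tip.py t8; python3 seg.py t8b
```

```text
row 245 tilt -24.0 lean 3.2 tip rel F mm [-26.2   4.4] z 0.0226 off [  -7.9   11.1 -106. ]
  54                                                          
  50                             ######                       
  46                #####  .....#########                     
  42               #######......#########.... #               
  38               .######......#########.#######             
  34            ###..............#######.##########           
  30         ########....................##########.          
  26        ###########............######.#######.....        
  22        .##########..........#########..##.........       
  18       ....######............#######.#..............      
  14       .......................########...........#..      
  10      .........................#####..........#######     
   6      .......................................########     
   2      ........................................#####..     
  -2      ...............................................     
  -6      ...............................................     
 -10      ...............................................     
 -14       .............................................      
 -18       .............................................      
 -22        ...................T.......................       
 -26         ......###.#######TTTT....................        
 -30           ##################...................          
 -34         ####################...#.............            
 -38      ######################................              
 -42   #########################.............                 
 -46 ##########################.........                      
 -50 ##########################                               
 -54 #########################
```

All pieces have been pushed round. I'm lifting out and measuring the lean before placing the spurtle.

Emit:
{"api": "move_arm", "payload": {"plan": [0.1, 0, 0.5, 0, 0, 0, 0.2, 0, 1.2, 0, 0, 0, 0.2, 0, 2.0, 0, 0, 0, 0.2, 0, 2.8, 0, 0, 0, 0.2, 0, 3.4, 0, 0, 0, 0.2, 0, 3.4, 0, 0, 0, 0.2, 0, 3.4, 0, 0, 0]}}

```text
time_s: 64.78
eef_pos: [0.5044, 0.076, 0.2947]
eef_rot: [0.08, 0.883, -0.435, 0.159]
wrist_force: [0.2, -1.1, -0.6]
opening: 0.155
grasp_force: 59.5
```

```bash
sed -i 's/r=245$/r=285/' tip.py; python3 tip.py u1; python3 - <<'E'
from h import *
a=cv2.imread("pics/u1.png"); 
print([(r,tuple(int(v) for v in a[r,312:323].mean(0))[::-1]) for r in range(225,300,5)])
h=cv2.cvtColor(a,cv2.COLOR_BGR2HSV); m=cv2.inRange(h,(2,90,18),(16,255,220))
print([(r,(np.flatnonzero(m[r,285:350])[[0,-1]]+285).tolist()) for r in range(225,350,5) if m[r,285:350].any()])
E
```

```text
[(225, (191, 199, 166)), (230, (192, 200, 166)), (235, (192, 199, 164)), (240, (192, 199, 163)), (245, (186, 192, 155)), (250, (162, 152, 117)), (255, (56, 33, 16)), (260, (60, 34, 16)), (265, (60, 36, 17)), (270, (80, 47, 22)), (275, (138, 82, 38)), (280, (149, 89, 40)), (285, (164, 98, 45)), (290, (170, 102, 46)), (295, (172, 103, 47))]
[(230, [285, 287]), (235, [285, 334]), (240, [285, 335]), (250, [320, 328]), (255, [313, 324]), (260, [308, 328]), (265, [305, 330]), (270, [299, 335]), (275, [299, 335]), (280, [299, 335]), (285, [298, 336]), (290, [298, 336]), (295, [298, 337]), (300, [298, 337]), (305, [299, 336]), (310, [298, 336]), (315, [299, 336]), (320, [298, 336]), (325, [298, 336]), (330, [299, 336]), (335, [299, 336]), (340, [299, 334])]Traceback (most recent call last):
  File "tip.py", line 15, in <module>
    c=shot("wrist",sys.argv[1]); r,t,tp,lean,p=tip(c)
                                               ~~~^^^
  File "tip.py", line 13, in tip
    t=brentq(lambda t:g(t)[2]-r,-.6,.4); tp,d,_=g(t); return r,np.degrees(t),tp,np.degrees(np.arccos(d[2])),p
    r = _zeros._brentq(f, a, b, xtol, rtol, maxiter, args, full_output, disp)
ValueError: f(a) and f(b) must have different signs
```

```bash
sed -i 's/r=285$/r=265/' tip.py; python3 tip.py u2; python3 - <<'E'
from h import *
from tip import tip
c=ctrl.camera("wrist"); r,t,tp,lean,p=tip(c); o=ctrl.get_obs(); Rt=R.from_quat(np.array(o["eef_rot"])[[1,2,3,0]]).as_matrix(); G=p-Rt[:,2]*.019; d=(G-tp)/np.linalg.norm(G-tp); print("d",d.round(3))
for n in ("scene","top"):
    s=shot(n,"u2"+n); u,v=proj(s,tp); print(n,[np.round(proj(s,tp+d*k)).tolist() for k in (0,.05,.1)])
    h=cv2.cvtColor(s["pixels"],cv2.COLOR_RGB2HSV); m=cv2.inRange(h,(2,90,18),(16,255,235))
    u,v=int(u),int(v)
    for y in range(v-30,v+14,2): print(y,u-30,"".join("#" if k else "." for k in m[y,u-30:u+31]))
E
```

```text
row 253 tilt -27.2 lean 6.7 tip rel F mm [-24.7  10.7] z 0.1888 off [ -13.1   16.6 -105.4]
d [ 0.073 -0.091  0.993]
scene [[320.0, 179.0], [321.0, 171.0], [323.0, 163.0]]
148 290 ..............................#####..........................
150 290 ..............................######.........................
152 290 ...............................#######.......................
154 290 ................................#####........................
156 290 ................................####.........................
158 290 .................................####........................
160 290 ..................................###........................
162 290 ...................................##........................
164 290 .............................................................
166 290 .............................................................
168 290 ..............................##.............................
170 290 ..............................###............................
172 290 ..............................###............................
174 290 ...........
[... 1503 characters left out ...]

175 281 .............................#####...........................
177 281 ..............................####...........................
179 281 ..............................####...........................
181 281 ..............................####...........................
183 281 ...............................#.............................
185 281 .............................................................
187 281 .............................................................
189 281 .............................................................
191 281 ..................................######.....................
193 281 ..................................#########..................
```

The scene and top cameras both confirm the estimated tip position within 2 px. I'm straightening the spurtle in the air and moving it over the holder.

Emit:
{"api": "move_arm", "payload": {"plan": [-0.2, 0.35, 0, -0.047, -0.036, 0, -0.6, 1.0, 0, -0.093, -0.071, 0, -1.0, 1.7, 0, -0.093, -0.071, 0, -1.4, 2.4, 0, -0.093, -0.071, 0, -1.8, 3.0, 0, -0.093, -0.071, 0, -2.05, 3.43, 0, -0.093, -0.071, 0, -2.05, 3.43, 0, -0.093, -0.071, 0, -2.05, 3.43, 0, -0.093, -0.071, 0, -2.05, 3.43, 0, -0.093, -0.071, 0]}}

```text
time_s: 66.15
eef_pos: [0.4101, 0.2356, 0.3025]
eef_rot: [0.103, 0.877, -0.423, 0.204]
wrist_force: [-0.4, -0.3, -1.2]
opening: 0.157
grasp_force: 59.5
```

```bash
python3 tip.py u3; python3 - <<'E'
from h import *
from tip import tip
c=ctrl.camera("wrist"); r,t,tp,lean,p=tip(c); print("tip",tp.round(4),"tcp",p.round(4))
for n in ("scene","top"):
    s=shot(n,"u3"+n); u,v=proj(s,tp); print(n,"tip",np.round((u,v),1))
    for z,nm in((.093,"mouth"),(.02,"base")): print(nm,np.round(proj(s,(.397,.255,z)),1))
    h=cv2.cvtColor(s["pixels"],cv2.COLOR_RGB2HSV); m=cv2.inRange(h,(2,90,18),(16,255,235)); bl=cv2.inRange(h,(95,90,60),(120,255,200))
    u,v=int(u),int(v)
    for y in range(v-14,v+50,2): print(y,u-25,"".join("#" if k else ("b" if q else ".") for k,q in zip(m[y,u-25:u+26],bl[y,u-25:u+26])))
E
```

```text
row 253 tilt -27.2 lean 0.9 tip rel F mm [-112.8  161.1] z 0.1955 off [  -6.9    7.4 -107. ]
tip [0.4031 0.2432 0.1955] tcp [0.41   0.2358 0.3024]
scene tip [289.5 138.5]
mouth [289.4 153.7]
base [290.6 165.5]
124 264 .......................###.........................
126 264 .......................###.........................
128 264 ........................###........................
130 264 ........................###........................
132 264 ........................####.......................
134 264 ........................####.......................
136 264 ........................####.......................
138 264 ........................####.......................
140 264 ..........................#........................
142 264 ...................................................
144 264 ...................................................
146 264 ...................................................
148 264 ...................................................
150 264 ...................................................
152 264 ..........................................
[... 2310 characters left out ...]
........................................
231 235 ...................................................
233 235 ...................................................
235 235 ...................................................
237 235 ...................................................
239 235 ...................................................
241 235 ...................................................
243 235 ...................................................
245 235 ...................................................
247 235 ...................................................
249 235 ...................................................
251 235 ...................................................
```

```bash
python3 - <<'E'
from h import *
o=ctrl.get_obs(); print(np.round(o["q"],3),o["eef_rot"])
E
```

```text
[ 0.572 -0.081  1.803 -0.467  1.398  3.118] [ 0.10241609  0.87711708 -0.42249734  0.20413862]
```

The last joint is at its limit. The well is round, so I'll yaw the tool back by 0.35 rad about the vertical.

Emit:
{"api": "move_arm", "payload": {"plan": [0, 0, 0, 0, 0, 0.12, 0, 0, 0, 0, 0, 0.24, 0, 0, 0, 0, 0, 0.35, 0, 0, 0, 0, 0, 0.35, 0, 0, 0, 0, 0, 0.35]}}

```text
time_s: 66.97
eef_pos: [0.4098, 0.2364, 0.3028]
eef_rot: [0.065, 0.937, -0.264, 0.219]
wrist_force: [0.3, -0.5, -1.2]
opening: 0.154
grasp_force: 59.4
```

```bash
cat > u.py <<'E'
from h import *
from tip import tip
c=shot("wrist","u9"); r,t,tp,lean,p=tip(c); o=ctrl.get_obs()
print("row",r,"lean",round(lean,1),"tip",tp.round(4),"tcp",p.round(4),"q6",round(o["q"][5],2),"to go units",((np.array([.397,.255])-tp[:2])/.05).round(2), "z to .016", round((.016-tp[2])/.05,2))
s=shot("scene","u9s"); print(np.round(proj(s,tp),1)); h=cv2.cvtColor(s["pixels"],cv2.COLOR_RGB2HSV); m=cv2.inRange(h,(2,90,18),(16,255,235)); m[:90]=0;m[195:]=0;m[:,:270]=0;m[:,310:]=0
ys,xs=np.nonzero(m); print(ys.max(),xs[ys>=ys.max()-2].mean(), xs[abs(ys-ys.max()+16)<2].mean())
E
python3 u.py
```

```text
row 253 lean 1.1 tip [0.4004 0.2415 0.1957] tcp [0.4099 0.2366 0.3027] q6 2.76 to go units [-0.07  0.27] z to .016 -3.59
[288.7 139. ]
140 289.5 287.0
```

Emit:
{"api": "move_arm", "payload": {"plan": [-0.06, 0.26, 0, 0, 0, 0, -0.06, 0.26, -0.6, 0, 0, 0, -0.06, 0.26, -1.2, 0, 0, 0, -0.06, 0.26, -1.7, 0, 0, 0, -0.06, 0.26, -1.7, 0, 0, 0, -0.06, 0.26, -1.7, 0, 0, 0]}}

```text
time_s: 67.82
eef_pos: [0.4072, 0.2503, 0.2186]
eef_rot: [0.065, 0.937, -0.263, 0.219]
wrist_force: [0.2, 0.3, -1.0]
opening: 0.156
grasp_force: 59.5
```

```bash
python3 u.py; python3 - <<'E'
from h import *
a=cv2.imread("pics/u9.png"); h=cv2.cvtColor(a,cv2.COLOR_BGR2HSV); m=cv2.inRange(h,(2,90,18),(16,255,235)); bl=cv2.inRange(h,(95,70,40),(125,255,220))
v=h[:,:,2]
for y in range(190,300,3): print(y,"".join("#" if m[y,x] else "b" if bl[y,x] else "%d"%(v[y,x]//26) for x in range(255,385,2)))
E
```

```text
row 253 lean 1.1 tip [0.3979 0.2555 0.1121] tcp [0.4074 0.2504 0.219 ] q6 2.88 to go units [-0.02 -0.01] z to .016 -1.92
[289.3 150.3]
151 290.0 287.5
190 77777777777777677777777777543444544444310000000000000145544555445
193 77777777777767777677777777777444444454432000043210002444444545544
196 77777777777777777777777777777746455554443323444443335444444444447
199 77777777777777777777777777777775766755544344444344445555544456777
202 77777777777777777667777777777777477776755436434444455655677777777
205 77777777777777777666777777777777657777777776677777777777777777777
208 77767777777777777667777777777777775777777777777777777777777777777
211 77777777777777777777777776677777776577777777777777777777777777777
214 77777777777777777777777777777777677747777777777777777777777777777
217 77777777777777777777777766777766777766777777777777777777777777777
220 77777777777776777777777777777776677776677777777777777777777777777
223 77777767777777777777777777776777777777567777777777777777777777777
226 77777777777767777777777777677677777777766777777777777777777777777
229 77777777777777767767777776777777677
[... 940 characters left out ...]

271 7764444466210100143222###################344343001001455555555530
274 7444444444100001134433###################433543001000345555551112
277 7444444431110110000033###################331100100000124554112212
280 4444444111100110001003###################311000101110010311222222
283 4444443010111111110000###################110100111111110122222222
286 4444321010001001111010###################000000001001101011122121
289 2110000000110000011000####################00000100100101000100011
292 1111001011001100111010####################01001010011010000000000
295 0011011000100100100110###################101101100011100100100000
298 0000010010101110010100###################000100010110111011011100
```

```bash
python3 - <<'E'
from h import *
c=ctrl.camera("wrist"); o=ctrl.get_obs(); Rt=R.from_quat(np.array(o["eef_rot"])[[1,2,3,0]]).as_matrix()
x=Rt[:2,0]/np.linalg.norm(Rt[:2,0]); y=np.array([-x[1],x[0]])
for nm,r in(("well",.0175),("lip",.021)):
    for e in (x,-y,y): print(nm,np.round(proj(c,(*(np.array([.397,.255])+e*r),.093)),1))
a=cv2.imread("pics/u9.png"); print([(r,tuple(int(k) for k in a[r,317][::-1])) for r in range(230,256,2)])
print([(k,tuple(int(q) for q in a[250,k][::-1])) for k in range(292,346,3)])
E
```

```text
well [317.  243.9]
well [334.2 261.2]
well [299.9 261.3]
lip [317.  240.5]
lip [337.6 261.2]
lip [296.5 261.3]
[(230, (190, 182, 159)), (232, (183, 179, 163)), (234, (191, 198, 211)), (236, (189, 195, 209)), (238, (118, 132, 147)), (240, (47, 67, 84)), (242, (177, 182, 183)), (244, (189, 197, 201)), (246, (149, 143, 133)), (248, (157, 147, 135)), (250, (156, 146, 136)), (252, (87, 71, 59)), (254, (59, 34, 12))]
[(292, (93, 91, 87)), (295, (106, 103, 98)), (298, (105, 101, 97)), (301, (98, 95, 91)), (304, (21, 19, 16)), (307, (124, 113, 103)), (310, (158, 147, 136)), (313, (157, 146, 134)), (316, (156, 148, 136)), (319, (155, 146, 134)), (322, (159, 148, 136)), (325, (122, 113, 102)), (328, (162, 167, 158)), (331, (13, 13, 12)), (334, (96, 92, 88)), (337, (104, 101, 95)), (340, (105, 104, 98)), (343, (97, 94, 92))]
```

The lip sits at row 240 (predicted 240.5) and the tip is on the ring's axis, so I'm inserting.

Emit:
{"api": "move_arm", "payload": {"plan": [-0.02, 0, -0.4, 0, 0, 0, -0.02, 0, -0.8, 0, 0, 0, -0.02, 0, -1.2, 0, 0, 0, -0.02, 0, -1.6, 0, 0, 0, -0.02, 0, -1.85, 0, 0, 0, -0.02, 0, -1.94, 0, 0, 0, -0.02, 0, -1.94, 0, 0, 0, -0.02, 0, -1.94, 0, 0, 0]}}

```text
time_s: 68.97
eef_pos: [0.4061, 0.2499, 0.1214]
eef_rot: [0.065, 0.937, -0.263, 0.219]
wrist_force: [-0.5, -0.4, -0.4]
opening: 0.158
grasp_force: 59.5
```

```bash
python3 u.py; python3 -c "
from h import *
o=ctrl.get_obs();print(o['wrist_force'],o['q'])"
```

```text
row 253 lean 1.0 tip [0.3967 0.2548 0.0144] tcp [0.4061 0.2498 0.1213] q6 3.02 to go units [0.01 0.  ] z to .016 0.03
[290.6 166.5]
156 289.5 287.93333333333334
[-0.65142761  0.15000007 -0.27827627] [ 0.5743667   0.05657166  2.0701119  -0.54770777  0.8866492   3.01647595]
```

The tip is in the well with no contact force. Now releasing and backing out along the tool axis.

Emit:
{"api": "move_arm", "payload": {"plan": [0, 0, 0, 0, 0, 0, 0, 0, 0, 0, 0, 0, 0, 0, 0, 0, 0, 0, 0, 0, 0, 0, 0, 0], "grip": 50}}

```text
time_s: 69.58
eef_pos: [0.4057, 0.2495, 0.1206]
eef_rot: [0.065, 0.937, -0.263, 0.219]
wrist_force: [0.4, 0.4, 0.2]
opening: 0.583
grasp_force: 0.0
```

Emit:
{"api": "move_arm", "payload": {"plan": [-0.1, 0.06, 0.25, 0, 0, 0, -0.3, 0.2, 0.7, 0, 0, 0, -0.5, 0.33, 1.2, 0, 0, 0, -0.75, 0.47, 1.75, 0, 0, 0, -0.9, 0.55, 2.3, 0, 0, 0, -0.9, 0.55, 2.9, 0, 0, 0, -0.9, 0.55, 3.2, 0, 0, 0, -0.9, 0.55, 3.2, 0, 0, 0]}}

```text
time_s: 70.58
eef_pos: [0.361, 0.2775, 0.2818]
eef_rot: [0.064, 0.937, -0.263, 0.22]
wrist_force: [-0.1, 0.2, 0.4]
opening: 0.586
grasp_force: 0.0
```

```bash
python3 - <<'E'
from h import *
o=ctrl.get_obs(); print(o["eef_pos"],o["q"])
import pickle
for n in("scene","wrist"):
    s=shot(n,"v1"+n); pickle.dump(s,open("v1%s.pkl"%n,"wb"))
    u,v=map(int,proj(s,(.397,.255,.182))); print(n,u,v,np.round(proj(s,(.397,.255,.093))))
    h=cv2.cvtColor(s["pixels"],cv2.COLOR_RGB2HSV); m=cv2.inRange(h,(2,90,18),(16,255,235))
    for y in range(max(v-24,0),min(v+60,400),2 if n=="scene" else 4): print(y,u-30,"".join("#" if k else "." for k in m[y,max(u-40,0):u+41:1 if n=="scene" else 2]))
E
```

```text
[0.36095953 0.27748717 0.28180328] [ 0.69269264 -0.18451589  1.93651055 -0.45886609  1.26689817  2.92307103]
scene 287 138 [289. 154.]
114 257 .................................................................................
116 257 .................................................................................
118 257 .................................................................................
120 257 .................................................................................
122 257 .................................................................................
124 257 .................................................................................
126 257 .................................................................................
128 257 .................................................................................
130 257 .................................................................................
132 257 .................................................................................
134 257 .........................................................
[... 3190 characters left out ...]

208 285 ................########.................
212 285 ................########.................
216 285 ..................#####..................
220 285 ...................####..................
224 285 .........................................
228 285 .........................................
232 285 .........................................
236 285 .........................................
240 285 .........................................
244 285 .........................................
248 285 .........................................
252 285 .........................................
256 285 .........................................
260 285 .........................................
```

The spurtle stands upright in the holder, with its top at row 138 as predicted. I'm levelling the tool and going to the release, fingers shut.

Emit:
{"api": "move_arm", "payload": {"plan": [0, 0, 0.3, 0.085, 0.133, 0, 0, 0, 0.5, 0.17, 0.267, 0, 0.1, -0.3, 0.6, 0.256, 0.401, 0, 0.4, -1.3, 0.6, 0.256, 0.401, 0, 0.7, -2.3, 0.6, 0.256, 0.401, 0, 1.0, -3.4, 0.6, 0.256, 0.401, 0, 1.3, -4.5, 0.5, 0.256, 0.401, 0, 1.7, -5.6, 0.2, 0.256, 0.401, 0, 2.1, -6.6, -0.3, 0.256, 0.401, 0, 2.1, -6.97, -1.0, 0.256, 0.401, 0], "grip": 0}}

```text
time_s: 71.92
eef_pos: [0.4661, -0.0745, 0.2288]
eef_rot: [-0.003, 0.962, -0.272, -0.007]
wrist_force: [-0.7, 0.6, -0.7]
opening: -0.003
grasp_force: 0.0
```

Emit:
{"api": "move_arm", "payload": {"plan": [0, 0, 0, 0, 0, 0, 0, 0, 0, 0, 0, 0]}}

```text
time_s: 72.18
eef_pos: [0.4656, -0.0709, 0.2308]
eef_rot: [-0.004, 0.963, -0.27, -0.007]
wrist_force: [-0.5, 0.1, 0.0]
opening: 0.003
grasp_force: 0.0
```

```bash
python3 - <<'E'
from h import *
o=ctrl.get_obs(); print(o["eef_pos"],o["eef_rot"],o["q"],o["opening"])
c=shot("wrist","x1"); h=cv2.cvtColor(c["pixels"],cv2.COLOR_RGB2HSV); m=cv2.inRange(h,(0,190,120),(3,255,255))|cv2.inRange(h,(174,190,120),(180,255,255))
a,l,s,ct=cv2.connectedComponentsWithStats(m)
for i in range(1,a):
    if s[i,4]>100: print(s[i],ct[i],px(c,*ct[i],.075).round(4))
E
```

```text
[ 0.46558072 -0.07087305  0.2307721 ] [-0.00352911  0.96273491 -0.27032837 -0.00718465] [-0.40744013 -0.04719821  1.84994327  0.0052014   1.35403265  1.70968513] 0.002856875386593319
[301 169  34  34 658] [317.39969605 185.53647416] [ 0.4643 -0.0709  0.075 ]
```

Emit:
{"api": "move_arm", "payload": {"plan": [0, 0, -0.8, 0, 0, 0, 0, 0, -1.6, 0, 0, 0, 0, 0, -2.3, 0, 0, 0, 0, 0, -2.8, 0, 0, 0, 0, 0, -3.0, 0, 0, 0, 0, 0, -3.12, 0, 0, 0, 0, 0, -3.18, 0, 0, 0, 0, 0, -3.22, 0, 0, 0, 0, 0, -3.24, 0, 0, 0, 0, 0, -3.24, 0, 0, 0]}}

```text
time_s: 73.47
eef_pos: [0.4665, -0.0717, 0.0693]
eef_rot: [-0.003, 0.963, -0.27, -0.006]
wrist_force: [2.1, 1.8, 3.7]
opening: -0.0
grasp_force: 2.1
```

Emit:
{"api": "move_arm", "payload": {"plan": [0, 0, 0, 0, 0, 0, 0, 0, 0, 0, 0, 0, 0, 0, 0, 0, 0, 0]}}

```text
time_s: 73.85
eef_pos: [0.4661, -0.0718, 0.0689]
eef_rot: [-0.003, 0.963, -0.27, -0.006]
wrist_force: [3.1, 0.1, 4.1]
opening: 0.0
grasp_force: 2.1
```

Emit:
{"api": "move_arm", "payload": {"plan": [0, 0, -0.01, 0, 0, 0, 0, 0, -0.01, 0, 0, 0, 0, 0, -0.01, 0, 0, 0, 0, 0, -0.01, 0, 0, 0, 0, 0, -0.01, 0, 0, 0, 0, 0, -0.01, 0, 0, 0, 0, 0, -0.01, 0, 0, 0, 0, 0, -0.01, 0, 0, 0, 0, 0, -0.01, 0, 0, 0, 0, 0, -0.01, 0, 0, 0]}}

```text
time_s: 75.1
eef_pos: [0.4656, -0.0715, 0.0681]
eef_rot: [-0.003, 0.963, -0.27, -0.007]
wrist_force: [2.8, -1.7, 4.3]
opening: 0.002
grasp_force: 2.3
```

Emit:
{"api": "move_arm", "payload": {"plan": [0, 0, 0.3, 0, 0, 0, 0, 0, 1.0, 0, 0, 0, 0, 0, 2.0, 0, 0, 0, 0, -0.5, 3.0, 0, 0, 0, 0, -1.6, 3.6, 0, 0, 0, -0.5, -2.7, 3.6, 0, 0, 0, -1.0, -3.8, 3.6, 0, 0, 0, -1.4, -4.8, 3.6, 0, 0, 0, -1.4, -4.8, 3.6, 0, 0, 0, -1.4, -4.8, 3.6, 0, 0, 0]}}

```text
time_s: 76.35
eef_pos: [0.3951, -0.3102, 0.2475]
eef_rot: [-0.004, 0.963, -0.271, -0.008]
wrist_force: [0.8, 0.7, -0.4]
opening: 0.0
grasp_force: 0.0
```

```bash
python3 - <<'E'
from h import *
s=shot("scene","y1"); a0=cv2.imread("pics/scene0.png")[:,:,::-1]; a=s["pixels"]
yc=np.array([.087,-.996]); O=np.array([.522,.083])
# brightness profile along the clamp axis at the jaw (z=.02..03), clamp y 60..140 mm, then & now; pictures before/after
for nm,im in(("start",a0),("now",a)):
    print(nm,[int(im[int(round(v)),int(round(u))].mean()) for u,v in (proj(s,(*(O+yc*y),.04)) for y in np.arange(.06,.18,.004))])
d=np.abs(a.astype(int)-a0).max(2)>40
print("diff blobs")
n,l,st,ct=cv2.connectedComponentsWithStats(d[120:380,270:440].astype(np.uint8))
for i in range(1,n):
    if st[i,4]>8: print(st[i]+np.array([270,120,0,0,0]))
h=cv2.cvtColor(a,cv2.COLOR_RGB2HSV); m=cv2.inRange(h,(2,90,18),(16,255,235))
for y in range(165,222,2): print(y,"".join("#" if k else "." for k in m[y,295:370]))
E
```

```text
start [235, 233, 205, 146, 112, 101, 101, 113, 86, 64, 79, 162, 206, 181, 118, 72, 64, 63, 67, 83, 99, 150, 134, 105, 105, 106, 114, 115, 115, 109]
now [95, 101, 124, 148, 162, 195, 229, 234, 123, 63, 74, 160, 202, 180, 115, 68, 60, 59, 62, 79, 95, 148, 133, 102, 102, 103, 112, 113, 112, 106]
diff blobs
[285 136   5   4  12]
[292 140   3  12  21]
[300 165  59  32 306]
[ 270  189   53  129 3758]
[347 188  15  26  85]
[316 196  17   8  40]
[333 197  10   8  44]
[301 202  61  30 706]
[315 205   5  10  29]
[324 208   4   5  18]
[303 312   7   7  36]
[299 332   7   7  36]
[297 356   7   7  38]
165 ...........................................................................
167 ...........................................................................
169 ...........................................................................
171 ...........................................................................
173 ...........................................................................
175 ...........................................................................
177 ....................
[... 1115 characters left out ...]
.....###....................................................
207 ....................###......................####..........................
209 ......................................####..######.........................
211 .....................###..............#####.#####..........................
213 .......................#................#######............................
215 ...........................................................................
217 ...........................................................................
219 ...........................................................................
221 ...........................................................................
```

The jaw profile matches the start picture, so it is fully open. All the pieces are in the bowl and nothing else has changed. Handing in.

Emit:
{"api": "move_arm", "payload": {"plan": [0, 0, 0, 0, 0, 0, 0, 0, 0, 0, 0, 0, 0, 0, 0, 0, 0, 0, 0, 0, 0, 0, 0, 0]}}

```text
time_s: 76.9
eef_pos: [0.3958, -0.3112, 0.2481]
eef_rot: [-0.003, 0.963, -0.27, -0.007]
wrist_force: [-0.3, 0.5, -0.5]
opening: -0.003
grasp_force: 0.0
```

```bash
python3 -c "
from bench import ctrl
print(ctrl.hand_in())"
```

```text
the job is handed in; nothing more can be done
None
```

I handed the job in at about 77 s with no verdict returned: four caramels in, bowl clamped and stirred about eight rounds (the early ones off-centre as the spurtle slipped), spurtle back in its holder, jaw fully open, no spill seen.

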